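Shut the sample case and snap its draw latch

ROBOT

A 7-joint arm with a two-finger parallel gripper is mounted at the origin on the work surface; the furniture and walls round the work are solid. World frame = base frame: x ahead of the robot, y to its left, z up, the work surface at z = 0. Lengths are in m, angles in degrees, forces in N, time in s.
With the tool pointing down it reaches from about 0.425 to 0.8 m from the base axis. Payload 8.3 kg.
Tool frame: the origin (TCP) lies at the very end of the fingers, on their centre line; the grasp point (between the pads) lies 19 mm behind it; z points along the fingers, y is the line along which they close (so a half turn about z gives the same grasp; the last joint's range is limited). The gripper opens to 85 mm and grips with 20 to 120 N. Pads are 22 mm wide; open, the fingers measure 114 mm over their backs; the gripper's body (76 mm by 85 mm) begins 54 mm behind the grasp point. The pads swing forward as they close: fully open they stand 13 mm farther back than shut.
Start: joints at [-68.119, 21.967, 0.94, 78.501, -0.361, 79.538, -2.664], TCP at [0.269, 0.564, 0.231] pointing down, gripper open.
Joint ranges: [-169.22, 169.22], [-14.56, 117.87], [-87.37, 89.26], [10.42, 133.3], [-82.24, 262.24], [0.94, 117.77], [-172.7, 172.7]. Speed limits (degrees/s): [136.94, 136.94, 172.46, 172.46, 180, 180, 180].

INTERFACE

Orientations are given as a 3x3 rotation matrix whose columns are the frame's x, y, z axes.
In Python, from bench import ctrl gives the robot as it stands.
- The arm moves only by the tool carry_out, never from a script. Its argument "rows" is text: rows parted by semicolons, each of 7 numbers parted by spaces: the closure, from -1 (fully open) to 1 (shut), then the shift along the tool's x, y, z as a fraction of full scale, then the turn, a rotation vector about the tool's x, y, z as a fraction of full scale. In form: gripper tx ty tz wx wy wz; .... A call has 1 to 10 rows; each row shifts and turns the commanded pose from where the row before left it, along the tool's axes as they then stand; what a row does not reach is not made up. Full scale, the value 1, is 0.8 m for a shift and 45 degrees for a turn. A row lasts 1/10 s, in which the tool goes at most 50 mm and 8.59 degrees, less where a joint would pass 70% of its speed; a pose out of reach is approached as far as the arm can. A call with a number of a shift or a turn outside -1 to 1 is refused whole. A call with a gripper value outside its range is refused whole. The fingers move at their own pace and stop on an object; "grip_force" is the grip in N (left out, the last holds). Time passes only in rows, so rows that do not move let the fingers close. It gives the time, the measured TCP pose, the force, the opening and the grip force at its end, in the units of the state.
- ctrl.read_state(): the state, without advancing time (a new reading comes with each control period).
- ctrl.read_camera(name): name is "side" or "top" or "wrist"; returns a dict with "image" (480x640x3 uint8, red, green, blue), "fx", "fy", "cx", "cy" (pixels), "R" (3x3) and "t" (3): a world point X has camera coordinates R X + t; the wrist camera has in their place "tool_from_camera" (4x4, takes a point from camera to tool coordinates, whose origin is the TCP and whose axes are the flange's). Camera axes: x right, y down, z forward; pixel columns grow to the right and rows downward; lengths in m; the calibration is good to about 2 mm. A picture is of the moment at which its call begins: read the wrist's pose just before it. There is no depth.
- ctrl.finish_job(): hands the job in; it is judged then, once.
The state is a dict: "time": time; "joint_positions": joint angles; "qvel": joint speeds; "effort": joint torques, N m; "position": TCP position; "ee_rot": TCP orientation; "ft_force": force on the tool from outside, world axes, zero at the start; "torque": the same for the moment, N m; "gripper_width": opening from 0.0 (shut) to 1.0 (fully open); "finger_force": force on a finger pad.
Only numpy, scipy, OpenCV 4.12 (cv2) and the standard library are available. Lean on these libraries where they do the work, as an engineer would, in place of code of your own. Each camera call takes 0.05 s, during which the arm holds its last target. There are 200 camera calls.

TASK

Swing the green sample case's lid down onto its seal, hook the bail's cross bar over the lip into the keeper on the lid, then swing the red lever down past centre until it snaps flat against the case and clamps the lid. Leave the jar, dish and stones around it where they are.

Things in the scene. Friction and masses are not known exactly. Their poses are not given: they have to be found in the camera images.
- case: Green steel sample case, fixed to the table; 80 deep (x) x 150 wide (y), body 112 mm high, 160 mm with the lid shut. Origin: centre of the underside; x runs from the latch face (40 mm in front of the origin, turned to the robot's right) back to the hinge, y to the left along the latch face, z up. The draw latch sits in the middle (y = 0) of the latch face.
- lid (a joint): Lid angle, rad. 0: fully shut; grows as the front edge swings up (to 1.2). Stays where left (stiff hinge, about 3 to 5 N at the front edge). Unlatched it comes to rest on the springy rubber seal at about 0.06; pressing it to 0 takes some 30 to 40 N at the front, which only the latch holds.
- lid_hinge (a point): Point on the lid's hinge line (along the case's y), at (42, 0, 114) mm in the case frame. Lid shut, the lid's flat top is 46 mm above this line.
- lid_edge (a point): Middle of the front upper edge of the lid's flat top: 96 mm in front of the hinge line and 46 mm above it, lid shut. The 5 mm thick top overhangs the lid's front face by 14 mm as a rain brow, so the latch below must be reached with the tool tilted, fingers pointing down and toward the latch face. Axes turn with the lid.
- keeper_seat (a point): On the lid: where the bar's centre lies when hooked. The keeper is a steel gutter along y, 26 mm wide, open on top and at its ends, 9 mm across, floor 2.5 mm below this point; its front lip rises 5 mm above the floor (3.5 thick), its rear wall 12 mm. Seat 22 mm in front of the lid's front face, 23 mm below the brow. Axes turn with the lid: x to the back, z up.
- latch_pivot (a point): Axis of the latch lever (along the case's y), at (-62, 0, 80) mm in the case frame, 22 mm in front of the latch face.
- lever (a joint): Lever angle about the latch pivot, rad. 0: closed, hanging straight down along the face. Grows as its end swings out from the face (1.57: level) and up (stop 2.8). Stays where left (0.03 N m friction, 3 to 4 N at the bar). With the bail hooked it draws the lid down from about 1.6 on, passes dead centre near 0.4 and snaps to 0; about 10 N on the red part is enough.
- lever_end (a point): Middle of the lever's free end, on the face that looks out when closed; 48 mm from the pivot, 3 mm in front of the lever's mid-plane, which passes through the pivot. Lever 26 mm wide, 6 mm thick (red sleeve from 22 to 48 mm from the pivot).
- bail (a joint): Angle of the bail on the lever, rad: how far the bail leans from straight up, outward from the latch face, equals this value minus the lever angle. Stays where left (0.016 N m friction).
- bail_bar (a point): Centre of the bail's cross bar, along the case's y: 5 mm thick, 9 mm knob ends, 50 mm over the ends (pinch these). Two legs, 36 mm apart, run 62 mm from the bar to pins on the lever, 10 mm from its pivot (lever closed: below it, turned 25 degrees to the back). A pulled bar moves bail and lever as a two-link chain, 52 to 72 mm from the pivot.
- ink_dish_5: Bystander: clear round dish of yellow ink, 78 x 78 x 38 mm. Origin: centre of its underside. Leave where it is.
- stone_flint: Bystander: yellow-brown stone, 37 x 49 x 26 mm. Origin: centre of its underside. Leave where it is.
- spice_jar: Bystander: small white-capped jar of blue powder, 44 x 44 x 59 mm, beside the case. Origin: centre of its underside. Leave where it is.
- red_stone: Bystander: red stone, 40 x 45 x 19 mm, behind the case. Origin: centre of its underside. Leave where it is.

How it is judged (in metres and radians):
On the way, in this order (a step that is already met when the one before it is completed fails the run):
1. the lid is down on its seal (value of joint lid below 0.1 rad), for 0.1 s.
2. the cross bar lies in the keeper's gutter, behind the lip, the lever still open (x of bail_bar in the frame of keeper_seat between -0.005 and 0.005 m and z of bail_bar in the frame of keeper_seat between -0.004 and 0.0018 m and value of joint lever above 0.6 rad), for 0.2 s.
3. the lever is over centre and closed, the bar still hooked (x of bail_bar in the frame of keeper_seat between -0.005 and 0.005 m and z of bail_bar in the frame of keeper_seat between -0.004 and 0.0018 m and value of joint lever below 0.15 rad), for 0.2 s.
At the end, for the whole second after the job is handed in: The bail's bar lies in the keeper gutter (within 5 mm of the seat front to back, not more than 1.8 mm above it), the lever is closed (under 0.15 rad) and at rest, and the lid is clamped down on its seal (under 0.03 rad) (all of step 3 and value of joint lid below 0.03 rad and velocity of joint lever between -0.05 and 0.05 rad/s); the robot touches nothing.
It fails at once if the dish of yellow ink is pushed more than 25 mm (distance of ink_dish_5 from where it was at the start of the episode above 0.025 m).
It fails at once if the yellow-brown stone is pushed more than 25 mm (distance of stone_flint from where it was at the start of the episode above 0.025 m).
It fails at once if the small capped jar is pushed more than 25 mm (distance of spice_jar from where it was at the start of the episode above 0.025 m).
It fails at once if the red stone is pushed more than 25 mm (distance of red_stone from where it was at the start of the episode above 0.025 m).
It also fails if it takes over 56 s, if anything falls off the work surface, if the arm or the gripper's body presses on something with over 40 N, if the wrist force passes 120 N, or if a joint passes its speed limit or range.

## Working session

There is one attempt and no reset: what is moved stays moved. The work goes in short steps, Python scripts to look and compute and a tool call to move; the robot and the scene stay as the last step left them, time stands still between calls to the robot, and variables do not carry over. Pictures are saved under pics/ and viewed, at most 10 in all, crops included, and the job is handed in when it is done.

Besides the shell and the picture viewer there is one more tool, called after "Request:" by a JSON object that holds its "fn" and its "kwargs". carry_out: Moves the arm, as the interface text tells. Shift numbers are shares of 0.8 m and turn numbers shares of 45 degrees, none past 1 either way. Its arguments: {"type":"object","properties":{"rows":{"type":"string"},"grip_force":{"type":"number"}},"required":["rows"]}

```bash
mkdir -p pics
python3 - <<'E'
from bench import ctrl
import cv2,numpy as np
s=ctrl.read_state();print(s['time'],s['position'],s['ee_rot'],s['gripper_width'])
for n in ['side','top']:
    c=ctrl.read_camera(n);cv2.imwrite(f'pics/{n}0.png',c['image'][:,:,::-1]);print(n,c['fx'],c['fy'],c['cx'],c['cy'],np.round(c['R'],4).tolist(),c['t'])
    np.savez(f'{n}0.npz',**c)
E
```

```text
0.0 [0.26864396 0.56376534 0.23027215] [[-9.02745649e-01  4.30173991e-01 -7.93612217e-04]
 [ 4.30174721e-01  9.02743903e-01 -1.77634433e-03]
 [-4.77085402e-05 -1.94497903e-03 -9.99998107e-01]] 0.998331097246625
side 449.8204386127016 449.8204386127016 318.34601693408183 235.01862780654608 [[-0.4259, 0.9048, 0.004], [0.7847, 0.3715, -0.4962], [-0.4504, -0.2082, -0.8682]] [ 0.07921399 -0.28301449  1.40833411]
top 481.9315966620599 481.9315966620599 316.0351445288985 237.4118300763827 [[-0.0004, -1.0, -0.0003], [-0.9955, 0.0004, -0.0944], [0.0944, 0.0002, -0.9955]] [0.10693673 0.41465857 0.99518441]
```

View pics/side0.png

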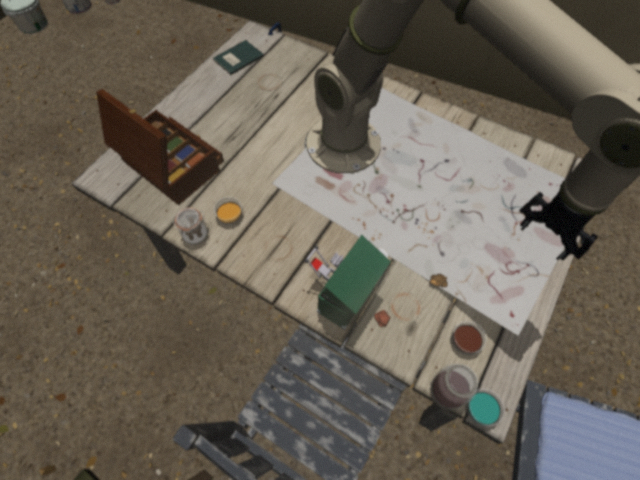

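View pics/top0.png

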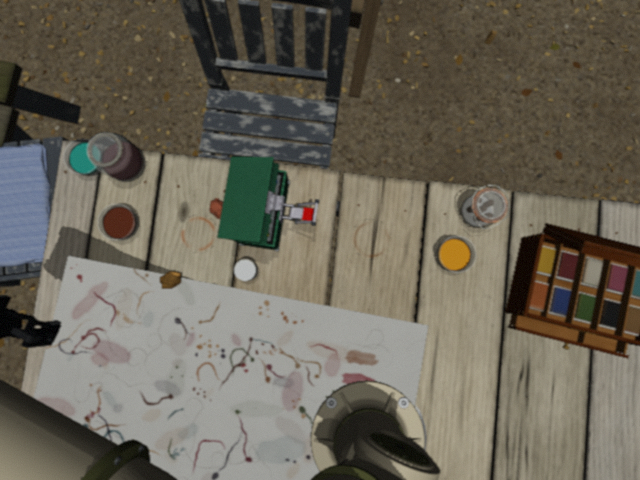

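Run:
```python
import cv2,numpy as np
t=cv2.imread('pics/top0.png')[145:265,200:330];s=cv2.imread('pics/side0.png')[228:338,300:400]
a=cv2.resize(t,None,fx=3.07*1,fy=3.07,interpolation=cv2.INTER_CUBIC)
a=cv2.resize(t,(400,369),interpolation=cv2.INTER_CUBIC);b=cv2.resize(s,(400,440),interpolation=cv2.INTER_CUBIC)
o=np.zeros((440,800,3),np.uint8);o[:369,:400]=a;o[:,400:]=b
cv2.imwrite('pics/crop0.png',o)
```

```text
(no output)
```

View pics/crop0.png

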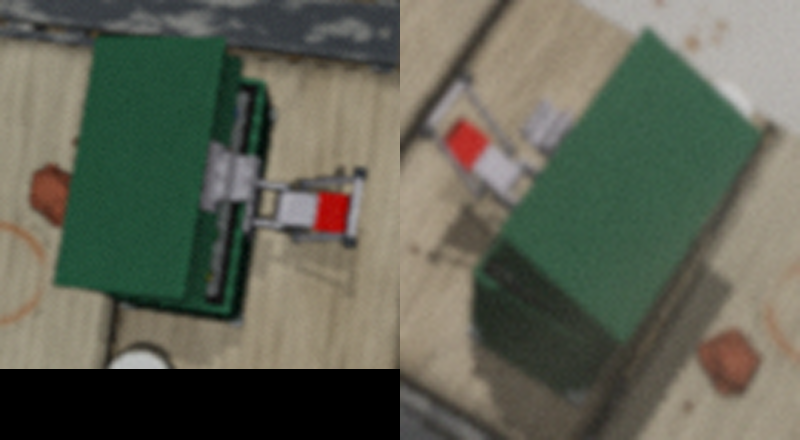

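```bash
cat > h.py <<'E'
import cv2,numpy as np
def tri(pt,ps,f=('top0.npz','side0.npz')):
    A=[];
    rays=[]
    for p,n in zip((pt,ps),f):
        c=np.load(n);d=np.array([(p[0]-c['cx'])/c['fx'],(p[1]-c['cy'])/c['fy'],1.]);R=c['R']
        rays.append((-R.T@c['t'],R.T@d/np.linalg.norm(d)))
    M=sum(np.eye(3)-np.outer(d,d) for o,d in rays);b=sum((np.eye(3)-np.outer(d,d))@o for o,d in rays)
    X=np.linalg.solve(M,b)
    r=[np.linalg.norm((np.eye(3)-np.outer(d,d))@(X-o))*1e3 for o,d in rays]
    return X,r[0]
def T(x,y):return (200-.5+(x+.5)/3.077,145-.5+(y+.5)/3.075)
def S(x,y):return (300-.5+(x-399.5)/4,228-.5+(y+.5)/4)
E
python3 - <<'E'
from h import *
P={'fn':((187,298),(648,30)),'rn':((55,285),(762,128)),'ff':((228,40),(505,235)),'rf':((95,38),(625,343)),
'barn':((350,242),(465,80)),'barf':((362,172),(428,130)),'red1':((349,232),(490,128)),'red2':((352,193),(455,165))}
Q={}
for k,(a,b) in P.items():
    X,r=tri(T(*a),S(*b));Q[k]=X;print(k,np.round(X*1e3,1),round(r,1))
d=lambda a,b:np.round((Q[a]-Q[b])*1e3,1)
for a,b in [('fn','ff'),('rn','rf'),('fn','rn'),('ff','rf'),('barn','barf')]:print(a,b,d(a,b),np.linalg.norm(d(a,b)))
E
```

```text
fn [390.4 203.2 198.8] 0.3
rn [401.7 283.3 163.9] 1.3
ff [538.7 181.9 197.9] 0.8
rf [551.4 262.7 158.3] 1.9
barn [431.1 110.1 132.7] 1.7
barf [473.  104.2 136.9] 0.1
red1 [439.  120.1  93.8] 8.0
red2 [466.5 114.1  87. ] 3.7
fn ff [-148.2   21.3    0.9] 149.7255489220193
rn rf [-149.7   20.6    5.6] 151.21445036768145
fn rn [-11.3 -80.   34.9] 88.00965856086478
ff rf [-12.7 -80.8  39.5] 90.8305014849087
barn barf [-41.9   5.9  -4.2] 42.521288785736495
```

Both crops triangulate cleanly: the lid edge measures 149.7 mm against 150, and the lid angle comes out near 0.46 rad. The case origin is at about (0.468, 0.215). I'll move over the lid with the fingers shut.

Request:
{"fn": "carry_out", "kwargs": {"rows": "1 -0.046 -0.032 -0.004 0 0 0;1 -0.046 -0.032 -0.004 0 0 0;1 -0.046 -0.032 -0.004 0 0 0;1 -0.046 -0.032 -0.004 0 0 0;1 -0.046 -0.032 -0.004 0 0 0;1 -0.046 -0.032 -0.004 0 0 0;1 -0.046 -0.032 -0.004 0 0 0;1 -0.046 -0.032 -0.004 0 0 0;1 -0.046 -0.032 -0.004 0 0 0"}}

```text
time: 1.0
position: [0.4691, 0.2119, 0.26]
ee_rot: [[-0.903, 0.43, -0.0], [0.43, 0.903, -0.0], [0.0, -0.0, -1.0]]
ft_force: [0.4, 0.3, 0.5]
gripper_width: 0.001
finger_force: 0.0
```

Request:
{"fn": "carry_out", "kwargs": {"rows": "1 0 0 0 0 0 0.18;1 0 0 0 0 0 0.18;1 0 0 0 0 0 0.18;1 0 0 0 0 0 0.18;1 0 0 0 0 0 0.18;1 0 0 0 0 0 0.18;1 0 0 0 0 0 0.18;1 0 0 0 0 0 0.18;1 0 0 0 0 0 0.18;1 0 0 0 0 0 0"}}

```text
time: 2.0
position: [0.4685, 0.2136, 0.2597]
ee_rot: [[0.148, 0.989, -0.001], [0.989, -0.148, -0.0], [-0.001, -0.001, -1.0]]
ft_force: [0.2, 1.0, 0.2]
gripper_width: -0.001
finger_force: 0.0
```

```bash
cat >> h.py <<'E'
from scipy.spatial.transform import Rotation as Ro
XA=np.array([.139,.990,0]);YA=np.array([-.990,.139,0]);O=np.array([.4677,.2151,0]);C=np.c_[XA,YA,[0,0,1]]
def c2w(p):return O+C@np.array(p)
def w2c(p):return C.T@(np.array(p)-O)
def goal(t):  # tool tilted t deg
    t=np.radians(t);z=np.sin(t)*XA-np.cos(t)*np.array([0,0,1]);y=-YA;return np.c_[np.cross(y,z),y,z]
def need(p,t,s):  # rotation first (tool frame), then shift in new axes; also shift in present axes
    R=np.array(s['ee_rot']);G=goal(t);d=c2w(p)-s['position']
    print('turn/45',np.round(Ro.from_matrix(R.T@G).as_rotvec(degrees=True)/45,4),'shift now/.8',np.round(R.T@d/.8,4),'shift after/.8',np.round(G.T@d/.8,4),'mm',np.round(np.linalg.norm(d)*1e3,1))
def show(s):
    R=np.array(s['ee_rot']);z=C.T@R[:,2]
    print('t',round(s['time'],2),'case mm',np.round(w2c(s['position'])*1e3,1),'tilt',round(np.degrees(np.arctan2(z[0],-z[2])),1),'F case',np.round(C.T@np.array(s['ft_force']),1),'w',round(s['gripper_width'],3),'q',np.round(s['joint_positions'],0))
E
python3 - <<'E'
from h import *
from bench import ctrl
s=ctrl.read_state();show(s);need([-.003,0,.205],0,s)
E
```

```text
t 2.0 case mm [ -1.3  -1.  259.7] tilt -0.0 F case [ 1.  -0.1  0.2] w -0.001 q [-46.   7.  20.  94.  -3.  79. -34.]
turn/45 [-0.0008  0.0007 -0.0115] shift now/.8 [-0.002  -0.0012  0.0684] shift after/.8 [-0.0021 -0.0012  0.0684] mm 54.8
```

Request:
{"fn": "carry_out", "kwargs": {"rows": "1 0 0 0.0375 0 0 -0.01;1 0 0 0.0375 0 0 0;1 0 0 0.01 0 0 0;1 0 0 0.01 0 0 0;1 0 0 0.01 0 0 0;1 0 0 0.006 0 0 0;1 0 0 0.004 0 0 0"}}

```text
time: 2.7
position: [0.4692, 0.2135, 0.1685]
ee_rot: [[0.138, 0.99, 0.001], [0.99, -0.138, 0.0], [0.0, 0.001, -1.0]]
ft_force: [-0.4, -2.4, 4.5]
gripper_width: 0.004
finger_force: 2.1
```

Request:
{"fn": "carry_out", "kwargs": {"rows": "1 0 0 0.005 0 0 0;1 0 0 0.004 0 0 0;1 0 0 0 0 0 0"}}

```text
time: 3.0
position: [0.4692, 0.213, 0.1625]
ee_rot: [[0.139, 0.99, 0.001], [0.99, -0.139, 0.0], [0.0, 0.001, -1.0]]
ft_force: [-5.3, -6.5, 15.7]
gripper_width: -0.002
finger_force: 7.8
```

Request:
{"fn": "carry_out", "kwargs": {"rows": "1 0 0 -0.06 0 0 0;1 0 0 -0.06 0 0 0;-1 -0.06 0 0 0 0 0;-1 -0.06 0 0 0 0 0;-1 -0.06 0 0 0 0.178 0;-1 0 0 0 0 0.178 0;-1 0 0 0 0 0.178 0;-1 0 0 0 0 0.178 0;-1 0 0 0 0 0.178 0;-1 0 0 0 0 0 0"}}

```text
time: 4.0
position: [0.4486, 0.0684, 0.2555]
ee_rot: [[0.112, 0.989, 0.092], [0.755, -0.145, 0.639], [0.646, -0.002, -0.763]]
ft_force: [0.2, -0.1, 0.1]
gripper_width: 1.001
finger_force: 0.0
```

Run:
```python
from h import *
from bench import ctrl
s=ctrl.read_state();show(s);need([-.154,0,.189],40,s)
o=np.zeros((600,800,3),np.uint8)
for i,n in enumerate(['top','side','wrist']):
    c=ctrl.read_camera(n);cv2.imwrite(f'pics/{n}1.png',c['image'][:,:,::-1]);np.savez(f'{n}1.npz',**c,pos=s['position'],rot=s['ee_rot'])
    if n=='wrist':print(c['tool_from_camera'],c['fx'],c['cx'],c['cy'])
t=cv2.imread('pics/top1.png')[160:260,220:340];d=cv2.imread('pics/side1.png')[228:328,290:390];w=cv2.imread('pics/wrist1.png')
o[:300,:360]=cv2.resize(t,(360,300),interpolation=cv2.INTER_CUBIC);o[300:,:300]=cv2.resize(d,(300,300),interpolation=cv2.INTER_CUBIC);o[:330,360:]=cv2.resize(w,(440,330))
cv2.imwrite('pics/m1.png',o)
```

```text
t 4.0 case mm [-147.9   -1.5  255.5] tilt 40.2 F case [-0.  -0.2  0.1] w 1.001 q [-26.   1.  44. 112. -41.  79.  22.]
turn/45 [ 0.0028 -0.0056 -0.0075] shift now/.8 [-0.0594 -0.0016  0.0586] shift after/.8 [-0.0591 -0.0018  0.0588] mm 66.8
[[ 7.06601752e-04 -9.46685958e-01 -3.22157102e-01  8.33832746e-02]
 [ 9.99999722e-01  7.46104041e-04  8.54666985e-07 -2.77803644e-04]
 [ 2.39553614e-04 -3.22157013e-01  9.46686221e-01 -1.43146994e-01]
 [ 0.00000000e+00  0.00000000e+00  0.00000000e+00  1.00000000e+00]] 361.97849991915035 320.2332811351602 244.85574027281828
```

View pics/m1.png

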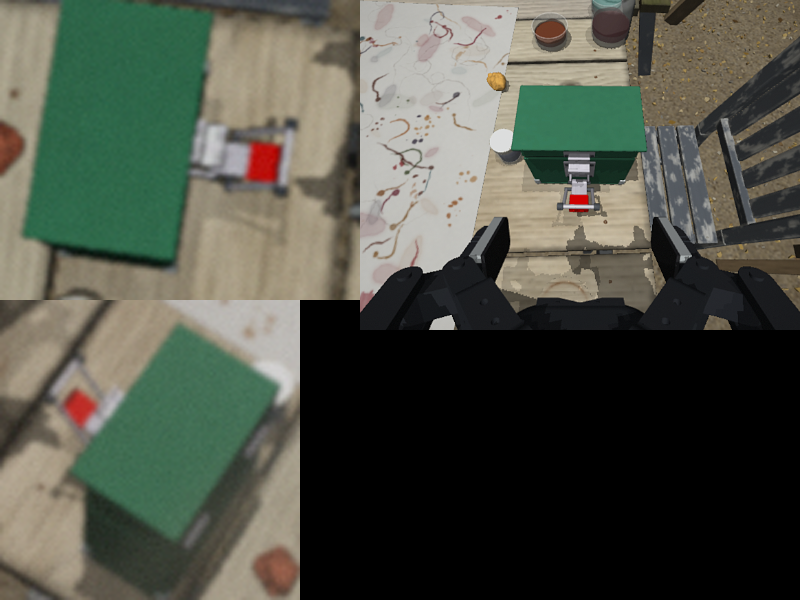

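```bash
python3 - <<'E'
import cv2
w=cv2.imread('pics/wrist1.png')[200:320,240:400]
cv2.imwrite('pics/wc1.png',cv2.resize(w,(800,600),interpolation=cv2.INTER_CUBIC))
E
cat >> h.py <<'E'
def wray(p,f):
    c=np.load(f);M=c['tool_from_camera'];d=np.array([(p[0]-c['cx'])/c['fx'],(p[1]-c['cy'])/c['fy'],1.])
    R=c['rot'];return c['pos']+R@M[:3,3],R@M[:3,:3]@d/np.linalg.norm(d)
def cray(p,f):
    c=np.load(f);d=np.array([(p[0]-c['cx'])/c['fx'],(p[1]-c['cy'])/c['fy'],1.]);return -c['R'].T@c['t'],c['R'].T@d/np.linalg.norm(d)
def meet(rays):
    P=[np.eye(3)-np.outer(d,d) for o,d in rays];X=np.linalg.solve(sum(P),sum(p@o for p,(o,d) in zip(P,rays)))
    return X,[round(np.linalg.norm(p@(X-o))*1e3,1) for p,(o,d) in zip(P,rays)]
E
```

```text
(no output)
```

View pics/wc1.png

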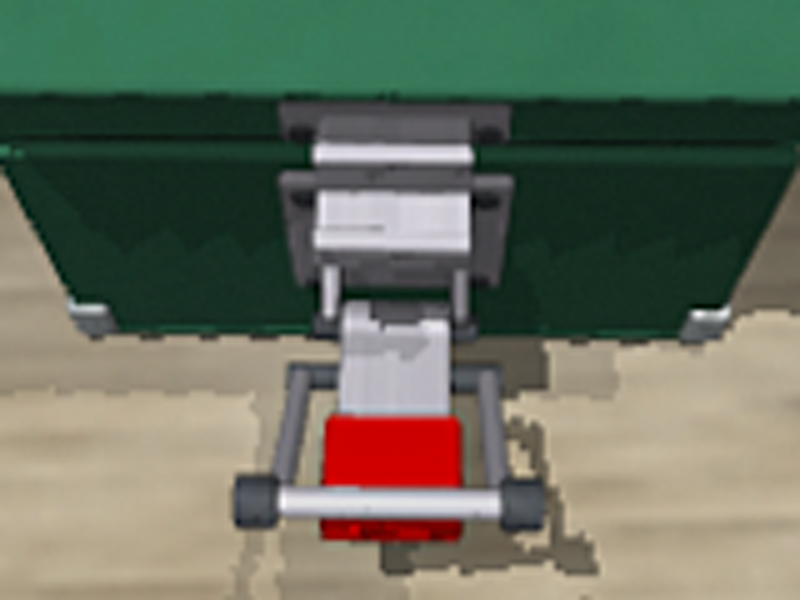

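Run:
```python
from h import *
W=lambda x,y:wray((240-.5+(x+.5)/5,200-.5+(y+.5)/5),'wrist1.npz')
T=lambda x,y:cray((220-.5+(x+.5)/3,160-.5+(y+.5)/3),'top1.npz')
S=lambda x,y:cray((290-.5+(x+.5)/3,228-.5+(y+.5)/3),'side1.npz')
for n,r in {'fn':[T(178,265),S(178,23)],'ff':[T(213,15),S(73,175)],
 'barn':[T(281,190),S(83,57),W(245,502)],'barf':[T(292,122),S(50,95),W(535,502)],
 'barnTW':[T(281,190),W(245,502)],'barfTW':[T(292,122),W(535,502)],'barnSW':[S(83,57),W(245,502)],'barfSW':[S(50,95),W(535,502)]}.items():
    X,e=meet(r);print(n,np.round(X*1e3,1),'case',np.round(w2c(X)*1e3,1),e)
# wrist by size: bar knob ends 50mm
o,d=W(235,502);o,d2=W(545,502);ang=np.arccos(d@d2);L=25/np.tan(ang/2);m=(d+d2)/np.linalg.norm(d+d2);print('wristsize',np.round(w2c(o+m*L/1e3)*1e3,1))
def onplane(r,x): # case x plane
    o,d=w2c(r[0]),C.T@r[1];return np.round((o+d*(x-o[0])/d[0])*1e3,1)
print('rear strip/lip',onplane(W(393,145),-.06),onplane(W(393,165),-.06),'pins',onplane(W(393,330),-.072),'redend',onplane(W(393,540),-.107),onplane(W(393,415),-.083))
for p in [(70,310),(730,310)]:
    o,d=W(*p);o=w2c(o);d=C.T@d;print('bottom corners z0',np.round((o-d*o[2]/d[2])*1e3,1))
for p in [(2,150),(798,150)]:print('body top at x=-40',onplane(W(*p),-.04))
```

```text
fn [382.4 172.6 162.1] case [-53.9  78.5 162.1] [np.float64(1.0), np.float64(1.0)]
ff [535.  153.1 163.4] case [-52.1 -75.3 163.4] [np.float64(0.1), np.float64(0.1)]
barn [429.2 110.1 133.5] case [-109.3   23.5  133.5] [np.float64(2.5), np.float64(1.1), np.float64(2.6)]
barf [473.  102.6 137.7] case [-110.6  -20.9  137.7] [np.float64(2.3), np.float64(1.1), np.float64(2.7)]
barnTW [429.8 110.4 128.2] case [-108.9   22.9  128.2] [np.float64(2.4), np.float64(2.4)]
barfTW [476.4 104.7 116.6] case [-108.1  -23.9  116.6] [np.float64(0.6), np.float64(0.6)]
barnSW [427.3 109.2 129.9] case [-110.4   25.3  129.9] [np.float64(1.1), np.float64(1.1)]
barfSW [472.7 101.4 137.3] case [-111.9  -20.7  137.3] [np.float64(1.7), np.float64(1.7)]
wristsize [-111.4    0.9  130.7]
rear strip/lip [-6.000e+01  1.000e-01  1.566e+02] [-60.    0.2 148.7] pins [-72.    0.6  99.4] redend [-107.     0.8   79.3] [-83.    0.7  80.5]
bottom corners z0 [-33.8  80.    0. ]
bottom corners z0 [-34.7 -81.1   0. ]
body top at x=-40 [-40.   73.1 110.5]
body top at x=-40 [-40.  -75.4 108.4]
```

Run:
```python
from h import *
W=lambda x,y:wray((240-.5+(x+.5)/5,200-.5+(y+.5)/5),'wrist1.npz')
def ray(y):
    o,d=W(390,y);o=w2c(o)*1e3;d=C.T@d;return o[[0,2]],d[[0,2]]/np.linalg.norm(d[[0,2]])
def off(p,y): o,d=ray(y);v=p-o;return d[0]*v[1]-d[1]*v[0]   # mm, + above ray
P=np.array([-62,80.])
print('pivot off',off(P,330),off(P,310))
for th in np.arange(1.4,2.81,.1):
    u=np.array([-np.sin(th),-np.cos(th)]);n=np.array([-np.cos(th),np.sin(th)])  # outward face normal
    a=th-np.radians(25);pin=P+10*np.array([-np.sin(a),-np.cos(a)])
    bs=np.linspace(-.5,1.6,2000);bar=pin+62*np.c_[-np.sin(bs),np.cos(bs)]
    o=np.array([off(b,502) for b in bar]);k=[i for i in range(1999) if o[i]*o[i+1]<0]
    print(round(th,1),np.round([off(P+22*u+3*n,415),off(P+48*u+3*n,530),off(P+48*u-3*n,540),off(pin,375)],1),'bar',[np.round(bar[i],1).tolist() for i in k])
```

```text
pivot off 3.434886485008903 -0.504332374008456
1.4 [-1.5 -5.6 -3.9  2.8] bar [[-109.4, 122.3]]
1.5 [-0.9 -4.8 -3.8  2.5] bar [[-109.7, 123.4]]
1.6 [-0.  -3.6 -3.2  2.3] bar [[-110.0, 124.4]]
1.7 [ 1.  -2.  -2.1  2.3] bar [[-110.1, 125.5]]
1.8 [ 2.2  0.1 -0.6  2.3] bar [[-110.4, 126.4]]
1.9 [3.6 2.6 1.3 2.4] bar [[-110.6, 127.4]]
2.0 [5.2 5.5 3.7 2.7] bar [[-110.8, 128.3]]
2.1 [6.9 8.8 6.5 3. ] bar [[-111.0, 129.1]]
2.2 [ 8.8 12.4  9.7  3.4] bar [[-111.1, 129.8]]
2.3 [10.7 16.3 13.2  3.9] bar [[-111.3, 130.5]]
2.4 [12.8 20.5 17.   4.5] bar [[-111.4, 131.1]]
2.5 [14.9 24.9 21.1  5.2] bar [[-111.5, 131.5]]
2.6 [17.1 29.4 25.4  5.9] bar [[-111.6, 131.8]]
2.7 [19.3 34.1 29.9  6.7] bar [[-111.7, 132.0]]
2.8 [21.5 38.9 34.6  7.6] bar [[-111.7, 132.1]]
```

Run:
```python
from h import *
from bench import ctrl
s=ctrl.read_state();need([-.136,.0005,.161],40,s)
```

```text
turn/45 [-0.0025  0.0025  0.0012] shift now/.8 [-0.0683 -0.0021  0.0988] shift after/.8 [-0.0685 -0.0023  0.0987] mm 96.1
```

Request:
{"fn": "carry_out", "kwargs": {"rows": "-1 -0.034 -0.001 0.049 0 0 0;-1 -0.034 -0.001 0.049 0 0 0;-1 0 0 0.03 0 0 0;-1 0 0 0.035 0 0 0;-1 0 0 0 0 0 0"}}

```text
time: 4.65
position: [0.451, 0.1173, 0.12]
ee_rot: [[0.103, 0.991, 0.08], [0.76, -0.13, 0.637], [0.642, -0.005, -0.767]]
ft_force: [-0.3, 0.2, -0.2]
gripper_width: 0.998
finger_force: 0.0
```

Run:
```python
from h import *
from bench import ctrl
s=ctrl.read_state();show(s)
c=ctrl.read_camera('wrist')
cv2.imwrite('pics/wc2.png',cv2.resize(c['image'][180:440,120:520,::-1],(800,520)))
```

```text
t 4.65 case mm [-99.2   2.9 120. ] tilt 39.9 F case [ 0.2  0.3 -0.2] w 0.998 q [-26.  13.  41. 121. -54.  68.  37.]
```

View pics/wc2.png

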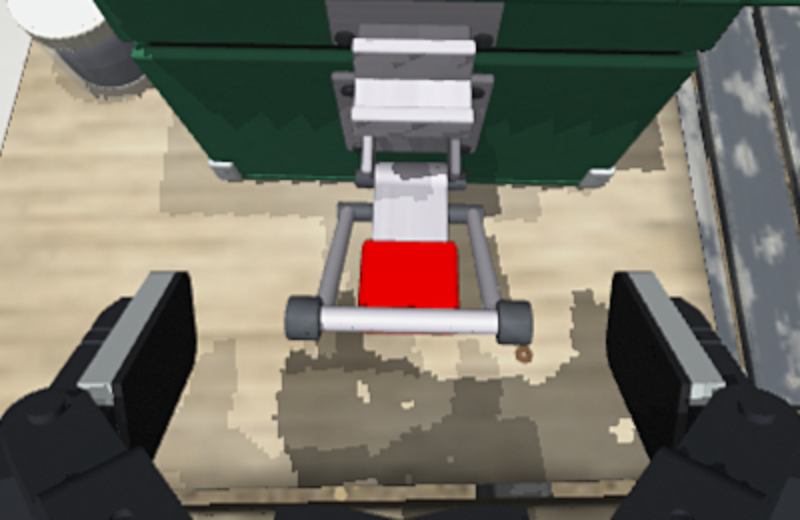

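Run:
```python
from h import *
from bench import ctrl
s=ctrl.read_state();c=ctrl.read_camera('wrist');M=c['tool_from_camera'];K=lambda p:np.array([(p[0]/2+120-c['cx'])/c['fx'],(p[1]/2+180-c['cy'])/c['fy'],1])
a,b=K((285,319)),K((533,321));Z=.050/np.linalg.norm(a-b);
X=(M@np.r_[(a+b)/2*Z,1])[:3];print('bar in tool mm',X*1e3,'Z',Z,'case',w2c(s['position']+s['ee_rot']@X)*1e3)
# if Z differs, tool z vs x along the ray
for k in (.95,1.05):print((M@np.r_[(a+b)/2*Z*k,1])[:3]*1e3)
a,b=K((195,272)),K((612,272));Z=.085/np.linalg.norm(a-b);print('pad tip far edge tool',(M@np.r_[a*Z,1])[:3]*1e3,(M@np.r_[b*Z,1])[:3]*1e3)
```

```text
bar in tool mm [  0.04822504   1.47066519 -17.33064515] Z 0.14595432645174372 case [-111.75435654    0.15019456  134.77913038]
[  4.21509299   1.3832435  -23.62135281]
[ -4.11864292   1.55808688 -11.03993749]
pad tip far edge tool [  8.35800838 -42.13836683 -12.79718436] [  8.41782975  42.86160961 -12.77650212]
```

Request:
{"fn": "carry_out", "kwargs": {"rows": "-1 0 0.0018 -0.004 0 0 0;0.2 0 0 0 0 0 0;0.4 0 0 0 0 0 0;1 0 0 0 0 0 0;1 0 0 0 0 0 0;1 0 0 0 0 0 0", "grip_force": 30}}

```text
time: 5.35
position: [0.4533, 0.1107, 0.1246]
ee_rot: [[0.106, 0.99, 0.088], [0.758, -0.138, 0.638], [0.644, -0.001, -0.765]]
ft_force: [-5.9, -0.9, 3.7]
gripper_width: 0.564
finger_force: 30.2
```

Run:
```python
from h import *
from bench import ctrl
s=ctrl.read_state();show(s);c=ctrl.read_camera('wrist')
cv2.imwrite('pics/wc3.png',cv2.resize(c['image'][180:440,120:520,::-1],(800,520)))
```

```text
t 5.35 case mm [-105.3   -0.3  124.6] tilt 40.1 F case [-1.7  5.7  3.7] w 0.564 q [-26.  13.  42. 121. -53.  68.  37.]
```

View pics/wc3.png

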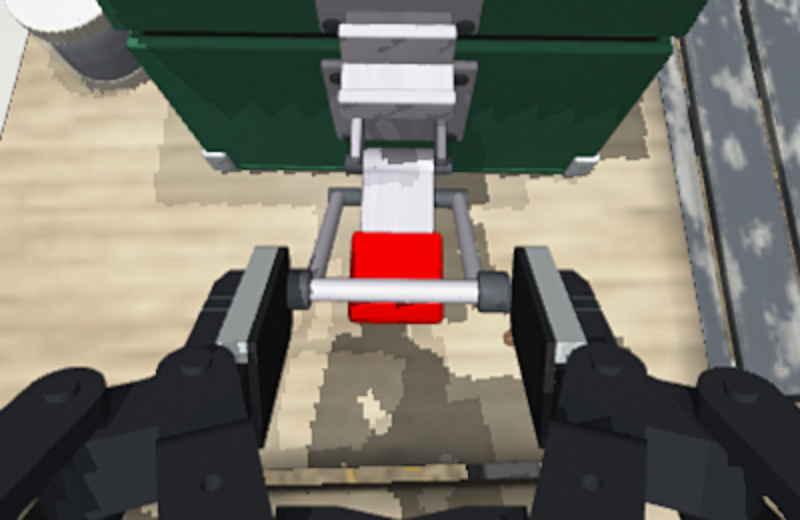

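Request:
{"fn": "carry_out", "kwargs": {"rows": "-0.4 0 -0.001 0 0 0 0;-0.4 0 0 0 0 0 0;-0.4 0 0 0.005 0 0 0;1 0 0 0 0 0 0;1 0 0 0 0 0 0;1 0 0 0 0 0 0;1 0 0 0 0 0 0", "grip_force": 40}}

```text
time: 6.1
position: [0.4532, 0.1139, 0.1211]
ee_rot: [[0.106, 0.991, 0.087], [0.758, -0.137, 0.637], [0.643, -0.001, -0.766]]
ft_force: [-3.9, 0.9, -0.8]
gripper_width: 0.563
finger_force: 41.3
```

Run:
```python
from h import *
from bench import ctrl
s=ctrl.read_state();show(s)
c=ctrl.read_camera('wrist');I=c['image'].astype(int)[180:440,120:520]
p=s['position']
# bar highlight row along columns between knobs
col=I[:,195:205].mean(1);r=[i for i in range(120,170) if col[i].min()>150];print('bar rows',r[:1],r[-1:],c['tool_from_camera'][0,3])
M=c['tool_from_camera']
row=180+np.mean(r) if r else 325
d=M[:3,:3]@np.array([0,(row-c['cy'])/c['fy'],1]);
for z in (-.016,-.012,-.008):
    k=(z-M[2,3])/d[2];print(z,'x',M[0,3]+k*d[0])
```

```text
t 6.1 case mm [-102.2    0.3  121.1] tilt 40.0 F case [ 0.4  4.  -0.8] w 0.563 q [-26.  13.  42. 121. -54.  68.  37.]
bar rows [120] [155] 0.08338551878507369
-0.016 x 0.005918567796819901
-0.012 x 0.0034814509273114885
-0.008 x 0.0010443340578030619
```

Request:
{"fn": "carry_out", "kwargs": {"rows": "1 0.0087 0 0.0018 0 0 0;1 0.0087 0 0.0018 0 0 0;1 0.0085 0 0.0021 0 0 0;1 0.0085 0 0.0021 0 0 0;1 0 0 0 0 0 0"}}

```text
time: 6.65
position: [0.4568, 0.1391, 0.1342]
ee_rot: [[0.105, 0.991, 0.087], [0.759, -0.137, 0.637], [0.643, -0.001, -0.766]]
ft_force: [-5.5, -0.6, -3.1]
gripper_width: 0.56
finger_force: 41.9
```

Run:
```python
from h import *
from bench import ctrl
s=ctrl.read_state();show(s)
c=ctrl.read_camera('wrist')
cv2.imwrite('pics/wc4.png',cv2.resize(c['image'][160:420,120:520,::-1],(800,520)))
```

```text
t 6.65 case mm [-76.8   0.3 134.2] tilt 40.0 F case [-1.3  5.4 -3.1] w 0.56 q [-29.  11.  41. 121. -53.  66.  33.]
```

View pics/wc4.png

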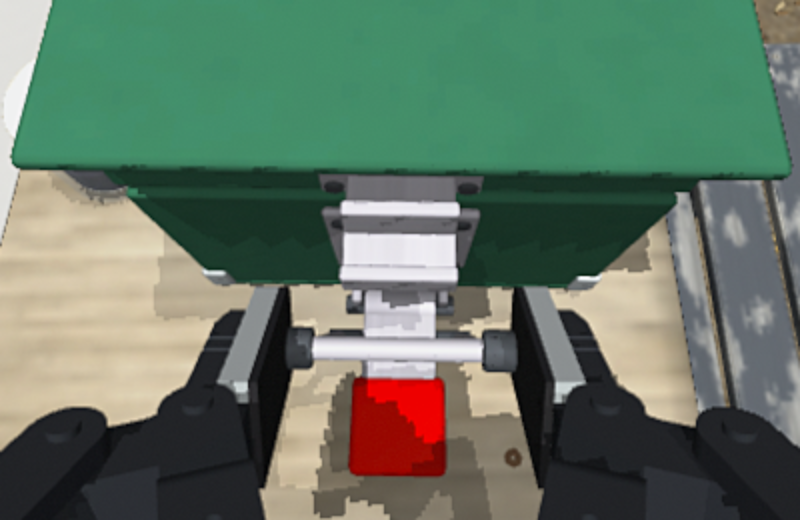

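Run:
```python
from h import *
from bench import ctrl
s=ctrl.read_state();c=ctrl.read_camera('wrist');M=c['tool_from_camera'];R=np.array(s['ee_rot'])
def at(u,v,Z):
    X=M@np.r_[np.array([(u/2+120-c['cx'])/c['fx'],(v/2+160-c['cy'])/c['fy'],1])*Z,1];return X[:3]
def pr(n,X):print(n,'tool',np.round(X*1e3,1),'case',np.round(w2c(s['position']+R@X)*1e3,1))
f=c['fx']*2
pr('rear top',at(400,208,f*.026/117));pr('lip top mid',at(400,275,f*.026/119))
pr('bar',at(401,350,f*.032/170))   # visible bar between knobs 313..483, 32 mm
pr('bar50',at(401,350,f*.050/231))
# lip top at known case height: intersect z planes
o=s['position']+R@M[:3,3]
for n,v in (('lipfront',283),('lipback',267),('rearfront',215)):
    d=R@(at(400,v,1)-M[:3,3]);
    for z in (.1407,.1477):
        print(n,z,np.round(w2c(o+d*(z-o[2])/d[2])*1e3,1))
```

```text
rear top tool [23.5 -0.4  6.4] case [-55.    0.6 144.3]
lip top mid tool [10.7 -0.4 -0.8] case [-69.5   0.6 141.6]
bar tool [  7.4  -0.2 -25.1] case [-87.6   0.3 158. ]
bar50 tool [-4.  -0.1 -7.4] case [-85.    0.3 137.2]
lipfront 0.1407 [-71.1   0.6 140.7]
lipfront 0.1477 [-72.6   0.6 147.7]
lipback 0.1407 [-67.5   0.6 140.7]
lipback 0.1477 [-69.2   0.6 147.7]
rearfront 0.1407 [-55.5   0.6 140.7]
rearfront 0.1477 [-57.7   0.6 147.7]
```

Request:
{"fn": "carry_out", "kwargs": {"rows": "1 0.0075 0 0.0025 0 0 0;1 0.0076 0 0.0025 0 0 0;1 0.0055 0 0.0038 0 0 0;1 0.0056 0 0.0039 0 0 0;1 0 0 0 0 0 0"}}

```text
time: 7.25
position: [0.4604, 0.1569, 0.1392]
ee_rot: [[0.109, 0.99, 0.091], [0.76, -0.142, 0.634], [0.64, -0.0, -0.768]]
ft_force: [-10.2, -19.2, 2.4]
gripper_width: 0.557
finger_force: 39.7
```

Run:
```python
from h import *
from bench import ctrl
s=ctrl.read_state();show(s)
c=ctrl.read_camera('wrist');np.savez('w5.npz',**c,pos=s['position'],rot=s['ee_rot'])
cv2.imwrite('pics/wc5.png',cv2.resize(c['image'][180:380,160:480,::-1],(800,500),interpolation=cv2.INTER_CUBIC))
```

```text
t 7.25 case mm [-58.6  -0.9 139.2] tilt 39.8 F case [-20.4   7.4   2.4] w 0.557 q [-31.  10.  40. 121. -53.  64.  30.]
```

View pics/wc5.png

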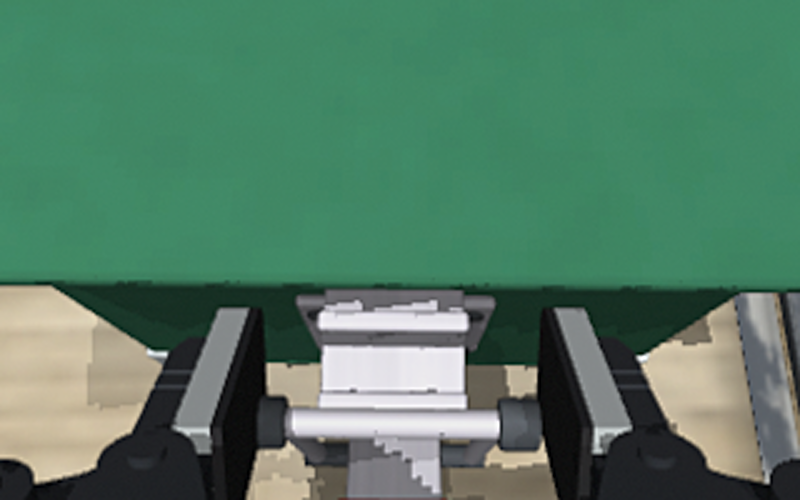

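Run:
```python
from h import *
c=np.load('w5.npz')
def pl(v,x):
    o,d=wray((320,180+v/2.5),'w5.npz');o=w2c(o);d=C.T@d;k=(x/1e3-o[0])/d[0];X=o+k*d
    return np.round(X[[0,2]]*1e3,1),np.round(c['rot'].T@(C@(X-w2c(c['pos'])))*1e3,1)
for x in (-75,-73,-71,-69,-67):print('bar',x,*pl(423,x))
for v,x in ((408,-71),(395,-67.5),(329,-57.7),(282,-52)):print(v,*pl(v,x))
```

```text
bar -75 [-75.  172.6] [  8.8  -0.3 -36.1]
bar -73 [-73.  149.5] [ -4.4  -0.3 -17.1]
bar -71 [-71.  126.4] [-17.7  -0.3   1.9]
bar -69 [-69.  103.2] [-31.   -0.4  21. ]
bar -67 [-67.   80.1] [-44.2  -0.4  40. ]
408 [-71.  153.1] [ -0.6  -0.3 -18.6]
395 [-67.5 140.4] [-6.  -0.3 -6.6]
329 [-57.7 149.7] [ 7.4 -0.4 -7.5]
282 [-52.  159.7] [ 18.2  -0.4 -11.5]
```

Request:
{"fn": "carry_out", "kwargs": {"rows": "-0.4 0 0 0 0 0 0;-0.4 0 0 0 0 0 0;-0.4 -0.0144 0 -0.0016 0 0 0;-0.4 0 0 0 0 0 0"}}

```text
time: 7.7
position: [0.4598, 0.1506, 0.1338]
ee_rot: [[0.106, 0.99, 0.091], [0.758, -0.139, 0.637], [0.644, 0.001, -0.765]]
ft_force: [0.3, -0.4, -0.1]
gripper_width: 0.697
finger_force: 0.0
```

Run:
```python
from h import *
from bench import ctrl
s=ctrl.read_state();show(s)
c=ctrl.read_camera('wrist');np.savez('w6.npz',**c,pos=s['position'],rot=s['ee_rot'])
cv2.imwrite('pics/wc6.png',cv2.resize(c['image'][180:380,160:480,::-1],(800,500),interpolation=cv2.INTER_CUBIC))
```

```text
t 7.7 case mm [-64.9  -1.2 133.8] tilt 40.1 F case [-0.3 -0.3 -0.1] w 0.697 q [-30.  11.  40. 121. -54.  65.  32.]
```

View pics/wc6.png

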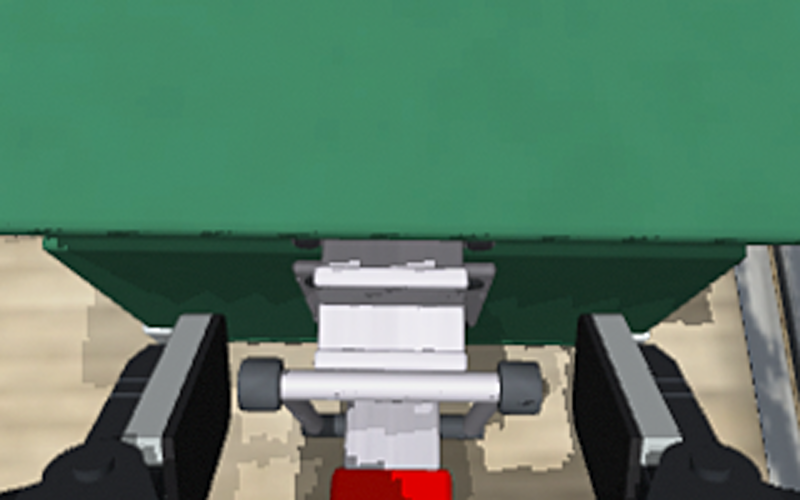

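```bash
cat >> h.py <<'E'
def cr(u,v,f):  # ray in case xz, mm
    o,d=wray((u,v),f);o=w2c(o)*1e3;d=C.T@d;return o[[0,2]],d[[0,2]]/np.linalg.norm(d[[0,2]])
def off(p,v,f):
    o,d=cr(320,v,f);w=p-o;return d[0]*w[1]-d[1]*w[0]
P=np.array([-62,80.])
def chain(th,vb,f,ds=0):
    a=th-np.radians(25);pin=P+10*np.array([-np.sin(a),-np.cos(a)]);bs=np.linspace(-.6,1.6,4000)
    bar=pin+62*np.c_[-np.sin(bs),np.cos(bs)];o=np.array([off(b,vb,f)-ds for b in bar]);k=np.where(o[:-1]*o[1:]<0)[0]
    return bar[k]
E
python3 - <<'E'
from h import *
f='w6.npz';im=np.load(f)['image'].astype(int)
m=(im[...,0]>120)&(im[...,1]<40)&(im[...,2]<40);ys,xs=np.where(m);print('red rows',ys.min(),ys.max(),'cols',xs.min(),xs.max())
g=im[:,318:324].mean(1).mean(1)
print('lum col320',np.round(g[260:400]).astype(int).tolist())
v0=ys.min()
for th in np.arange(1.4,2.9,.1):
    u=np.array([-np.sin(th),-np.cos(th)]);n=np.array([-np.cos(th),np.sin(th)])
    a=th-np.radians(25);pin=P+10*np.array([-np.sin(a),-np.cos(a)])
    print(round(th,2),np.round([off(P+22*u+3*n,v0,f),off(P+48*u+3*n,ys.max(),f),off(P+48*u-3*n,ys.max(),f),off(pin,180+425/2.5,f)],1),np.round(chain(th,334,f),1).tolist(),np.round(chain(th,334,f,1),1).tolist())
E
```

```text
red rows 368 416 cols 291 340
lum col320 [103, 103, 103, 103, 103, 103, 103, 103, 103, 102, 99, 96, 95, 76, 60, 38, 98, 116, 112, 112, 111, 111, 111, 110, 107, 122, 160, 197, 229, 234, 234, 236, 241, 239, 171, 99, 100, 106, 104, 104, 102, 89, 187, 238, 238, 236, 235, 235, 235, 235, 235, 235, 235, 236, 236, 236, 236, 237, 240, 217, 183, 223, 232, 233, 236, 239, 237, 214, 146, 153, 194, 217, 230, 239, 241, 239, 232, 224, 202, 170, 129, 166, 184, 182, 181, 181, 181, 181, 181, 181, 181, 180, 177, 199, 212, 211, 210, 210, 210, 210, 210, 209, 210, 210, 209, 211, 222, 155, 75, 75, 77, 68, 62, 63, 63, 63, 63, 64, 61, 52, 47, 48, 48, 48, 48, 48, 48, 48, 48, 49, 48, 48, 48, 48, 48, 49, 48, 49, 49, 48]
1.4 [-0.4 -0.9  0.5  3.2] [[-72.2, 136.3]] [[-71.2, 136.3]]
1.5 [-0.3 -1.5 -0.7  2.8] [[-72.3, 137.1]] [[-71.3, 137.1]]
1.6 [ 0.1 -1.7 -1.4  2.4] [[-72.5, 138.0]] [[-71.4, 138.0]]
1.7 [ 0.6 -1.3 -1.7  2.1] [[-72.6, 139.0]] [[-71.5, 139.0]]
1.8 [ 1.4 -0.5 -1.5  2. ] [[-72.7, 139.9]] [[-71.7, 139.9]]
1.9 [ 2.4  0.8 -0.8  1.9] [[-72.8, 140.9]] [[-71.8, 140.9]]
2.0 [3.6 2.5 0.4 1.9] [[-72.9, 141.9]] [[-71.9, 141.9]]
2.1 [4.9 4.7 2.  2.1] [[-73.1, 142.9]] [[-72.1, 142.9]]
2.2 [6.4 7.3 4.1 2.3] [[-73.2, 143.9]] [[-72.2, 143.9]]
2.3 [ 8.1 10.3  6.6  2.6] [[-73.3, 144.9]] [[-72.3, 144.9]]
2.4 [ 9.9 13.6  9.5  3. ] [[-73.5, 145.8]] [[-72.4, 145.8]]
2.5 [11.9 17.3 12.8  3.5] [[-73.6, 146.7]] [[-72.6, 146.7]]
2.6 [13.9 21.3 16.4  4.1] [[-73.7, 147.5]] [[-72.7, 147.5]]
2.7 [16.  25.5 20.3  4.8] [[-73.8, 148.3]] [[-72.8, 148.3]]
2.8 [18.2 29.9 24.4  5.5] [[-73.9, 148.9]] [[-72.8, 149.0]]
```

Request:
{"fn": "carry_out", "kwargs": {"rows": "-0.4 0 -0.0019 0.002 0 0 0;1 0 0 0 0 0 0;1 0 0 0 0 0 0;1 0 0 0 0 0 0;1 0 0 0 0 0 0;1 0.0016 0 -0.0044 0 0 0;1 0.0016 0 -0.0044 0 0 0;1 0 0 0 0 0 0", "grip_force": 60}}

```text
time: 8.55
position: [0.4573, 0.1497, 0.1393]
ee_rot: [[0.106, 0.99, 0.089], [0.759, -0.138, 0.637], [0.643, -0.0, -0.766]]
ft_force: [3.2, 1.8, -6.7]
gripper_width: 0.556
finger_force: 63.2
```

```bash
cat >> h.py <<'E'
def snap(f,lo=240):
    from bench import ctrl
    s=ctrl.read_state();show(s);c=ctrl.read_camera('wrist');np.savez(f,**c,pos=s['position'],rot=s['ee_rot'])
    im=c['image'].astype(int);m=(im[...,0]>120)&(im[...,1]<40)&(im[...,2]<40);ys,xs=np.where(m)
    if len(ys):print('red rows',ys.min(),ys.max(),'cols',xs.min(),xs.max())
    g=im[:,318:324].mean(1).mean(1);print('lum from',lo,np.round(g[lo:430]).astype(int).tolist())
    return im
def levers(f,v0,v1,vb):
    for th in np.arange(1.4,2.85,.1):
        u=np.array([-np.sin(th),-np.cos(th)]);n=np.array([-np.cos(th),np.sin(th)])
        print(round(th,2),np.round([off(P+22*u+3*n,v0,f),off(P+48*u+3*n,v1,f),off(P+48*u-3*n,v1,f)],1),np.round(chain(th,vb,f,1),1).tolist())
E
python3 -c "
from h import *
snap('w7.npz')"
```

```text
t 8.55 case mm [-66.2   1.3 139.3] tilt 40.0 F case [ 2.2 -2.9 -6.7] w 0.556 q [-30.  10.  40. 121. -53.  65.  31.]
red rows 351 373 cols 295 347
lum from 240 [102, 102, 102, 102, 102, 102, 102, 102, 102, 102, 102, 102, 102, 101, 102, 102, 101, 102, 102, 101, 102, 101, 101, 101, 101, 101, 101, 101, 101, 101, 100, 98, 95, 95, 72, 51, 35, 94, 110, 106, 106, 106, 106, 106, 105, 101, 114, 162, 226, 233, 231, 233, 238, 236, 184, 103, 80, 98, 102, 102, 99, 86, 194, 233, 230, 228, 228, 228, 228, 228, 229, 229, 229, 229, 229, 229, 229, 230, 235, 184, 210, 231, 231, 233, 237, 236, 212, 131, 83, 94, 91, 61, 119, 169, 196, 216, 228, 237, 239, 236, 228, 218, 200, 170, 103, 36, 37, 39, 40, 39, 39, 40, 41, 44, 46, 46, 45, 46, 46, 46, 46, 44, 55, 69, 77, 79, 80, 81, 80, 79, 78, 77, 74, 66, 86, 86, 84, 82, 81, 82, 83, 84, 83, 93, 97, 96, 98, 98, 112, 100, 86, 88, 86, 86, 86, 85, 85, 84, 83, 84, 85, 85, 86, 86, 87, 87, 88, 88, 88, 88, 86, 85, 83, 81, 81, 82, 83, 83, 83, 81, 101, 118, 146, 153, 166, 170, 167, 166, 165, 163]
```

```bash
python3 -c "
from h import *
levers('w7.npz',351,373,337.5)
for v in (319.5,326.5):
  o,d=cr(320,v,'w7.npz');print('lip',o+d*(140.7-o[1])/d[1])
o,d=cr(320,293.5,'w7.npz');print('rear',o+d*(147.7-o[1])/d[1])
o,d=cr(320,337.5,'w7.npz');print('bar',[ (o+d*(z-o[1])/d[1]).round(1).tolist() for z in (143,146,149)])"
```

```text
1.4 [ -8.8 -22.3 -21.4] [[-73.3, 136.2]]
1.5 [ -8.6 -22.4 -22.2] [[-73.4, 137.1]]
1.6 [ -8.2 -22.1 -22.4] [[-73.5, 138.0]]
1.7 [ -7.5 -21.2 -22.2] [[-73.7, 138.9]]
1.8 [ -6.6 -20.  -21.5] [[-73.8, 139.9]]
1.9 [ -5.6 -18.2 -20.3] [[-73.9, 140.9]]
2.0 [ -4.3 -16.  -18.7] [[-74.0, 141.9]]
2.1 [ -2.9 -13.4 -16.6] [[-74.2, 142.9]]
2.2 [ -1.3 -10.4 -14.1] [[-74.2, 143.9]]
2.3 [  0.4  -7.1 -11.2] [[-74.4, 144.8]]
2.4 [ 2.3 -3.4 -7.9] [[-74.5, 145.7]]
2.5 [ 4.3  0.6 -4.3] [[-74.6, 146.6]]
2.6 [ 6.3  4.8 -0.4] [[-74.7, 147.4]]
2.7 [8.5 9.2 3.7] [[-74.8, 148.2]]
2.8 [10.7 13.8  8.1] [[-74.9, 148.8]]
lip [-67.09949009 140.7       ]
lip [-70.16492185 140.7       ]
rear [-57.01847334 147.7       ]
bar [[-75.2, 143.0], [-75.5, 146.0], [-75.9, 149.0]]
```

Request:
{"fn": "carry_out", "kwargs": {"rows": "1 0.0045 0 0.0032 0 0 0;1 0.0045 0 0.0032 0 0 0;1 0.0044 0 0.0033 0 0 0;1 0 0 0 0 0 0"}}

```text
time: 9.0
position: [0.4593, 0.1631, 0.1401]
ee_rot: [[0.105, 0.99, 0.089], [0.759, -0.138, 0.637], [0.643, 0.0, -0.766]]
ft_force: [2.4, -2.7, -6.2]
gripper_width: 0.553
finger_force: 63.4
```

```bash
python3 -c "
from h import *
snap('w8.npz',280)"
```

```text
t 9.0 case mm [-52.7   1.1 140.1] tilt 40.0 F case [-2.4 -2.8 -6.2] w 0.553 q [-32.  10.  40. 121. -53.  64.  30.]
red rows 376 388 cols 294 348
lum from 280 [99, 99, 99, 98, 99, 99, 98, 98, 98, 98, 98, 98, 98, 98, 98, 98, 98, 97, 98, 98, 98, 98, 98, 98, 99, 97, 95, 92, 91, 60, 41, 72, 99, 104, 99, 94, 178, 206, 157, 181, 224, 229, 230, 232, 237, 235, 168, 87, 86, 99, 99, 95, 110, 152, 185, 207, 221, 232, 235, 235, 226, 215, 199, 168, 146, 186, 201, 195, 204, 227, 237, 173, 191, 226, 229, 230, 232, 237, 233, 162, 95, 89, 61, 27, 29, 33, 34, 35, 34, 35, 34, 35, 36, 36, 35, 35, 48, 66, 69, 71, 77, 84, 81, 73, 68, 66, 65, 52, 55, 79, 87, 85, 84, 83, 82, 80, 79, 79, 79, 80, 81, 81, 82, 84, 84, 85, 86, 87, 87, 86, 85, 84, 84, 83, 82, 82, 81, 79, 76, 96, 114, 117, 116, 115, 127, 153, 160, 159, 160, 158]
```

```bash
python3 -c "
from h import *
f='w8.npz'
for n,v,z in (('lipb',331.5,140.7),('lipf',338.5,140.7),('rear',306,147.7),('bar',318,146),('bar',318,148)):
  o,d=cr(320,v,f);print(n,(o+d*(z-o[1])/d[1]).round(1))"
```

```text
lipb [-58.7 140.7]
lipf [-61.7 140.7]
rear [-48.8 147.7]
bar [-53.7 146. ]
bar [-54. 148.]
```

```bash
python3 -c "
from h import *
f='w8.npz'
for n,v,z in (('lipb',351.3,140.7),('lipf',359,140.7),('rear',326,147.7),('bar',338,146),('bar',338,148)):
  o,d=cr(320,v,f);print(n,(o+d*(z-o[1])/d[1]).round(1))"
```

```text
lipb [-67.1 140.7]
lipf [-70.3 140.7]
rear [-57.3 147.7]
bar [-62.1 146. ]
bar [-62.3 148. ]
```

Request:
{"fn": "carry_out", "kwargs": {"rows": "1 -0.0025 0 0.003 0 0 0;1 -0.0025 0 0.003 0 0 0;1 -0.0016 0 0.0019 0 0 0;1 0 0 0 0 0 0"}}

```text
time: 9.45
position: [0.4595, 0.1634, 0.1332]
ee_rot: [[0.105, 0.99, 0.089], [0.757, -0.138, 0.639], [0.645, 0.001, -0.764]]
ft_force: [0.0, -2.3, 3.6]
gripper_width: 0.553
finger_force: 64.0
```

```bash
python3 -c "
from h import *
snap('w9.npz',280)"
```

```text
t 9.45 case mm [-52.3   0.9 133.2] tilt 40.2 F case [-2.2 -0.3  3.6] w 0.553 q [-31.  11.  39. 121. -55.  64.  31.]
red rows 391 438 cols 297 328
lum from 280 [100, 100, 100, 100, 100, 99, 99, 100, 100, 100, 100, 99, 99, 99, 99, 99, 99, 99, 99, 100, 99, 100, 97, 95, 93, 92, 62, 46, 60, 97, 107, 104, 99, 111, 185, 209, 148, 184, 228, 230, 231, 233, 238, 235, 190, 106, 82, 98, 101, 96, 112, 186, 153, 152, 190, 211, 225, 234, 236, 235, 228, 211, 196, 168, 131, 125, 195, 217, 230, 239, 181, 161, 220, 230, 231, 233, 235, 237, 229, 148, 83, 95, 137, 151, 134, 102, 88, 109, 116, 118, 120, 121, 118, 117, 118, 118, 118, 118, 118, 118, 118, 118, 117, 117, 117, 118, 117, 118, 121, 109, 69, 40, 44, 44, 44, 44, 44, 44, 45, 43, 43, 42, 43, 40, 37, 38, 37, 40, 37, 35, 35, 35, 36, 36, 35, 35, 35, 36, 36, 35, 36, 35, 36, 36, 35, 35, 35, 34, 35, 36]
```

Request:
{"fn": "carry_out", "kwargs": {"rows": "1 -0.0012 0 0.0015 0 0 0;1 0 0 0 0 0 0"}}

```text
time: 9.7
position: [0.4595, 0.1631, 0.131]
ee_rot: [[0.105, 0.99, 0.089], [0.758, -0.138, 0.638], [0.644, 0.001, -0.765]]
ft_force: [0.1, -3.0, 3.4]
gripper_width: 0.551
finger_force: 63.9
```

```bash
python3 -c "
from h import *
from bench import ctrl
show(ctrl.read_state())"
```

```text
t 9.7 case mm [-52.6   0.9 131. ] tilt 40.1 F case [-2.9 -0.5  3.4] w 0.551 q [-31.  11.  39. 121. -55.  64.  31.]
```

Request:
{"fn": "carry_out", "kwargs": {"rows": "1 -0.001 0 0.0014 0 0 0;1 0 0 0 0 0 0;1 -0.0006 0 0.0007 0 0 0;1 0 0 0 0 0 0"}}

```text
time: 10.1
position: [0.4595, 0.1631, 0.1292]
ee_rot: [[0.105, 0.99, 0.089], [0.758, -0.138, 0.638], [0.644, 0.001, -0.765]]
ft_force: [-1.9, -4.0, 8.4]
gripper_width: 0.549
finger_force: 64.3
```

```bash
python3 -c "
from h import *
snap('w10.npz',300)"
```

```text
t 10.1 case mm [-52.6   0.9 129.2] tilt 40.1 F case [-4.3  1.4  8.4] w 0.549 q [-31.  11.  39. 122. -55.  64.  32.]
red rows 398 438 cols 296 340
lum from 300 [97, 96, 94, 87, 72, 51, 69, 100, 107, 104, 96, 141, 195, 208, 151, 182, 228, 231, 232, 234, 237, 236, 213, 127, 87, 101, 101, 99, 84, 182, 236, 232, 159, 147, 190, 212, 224, 234, 237, 236, 229, 218, 201, 167, 137, 193, 232, 235, 241, 165, 173, 226, 231, 232, 234, 237, 237, 224, 136, 72, 100, 186, 209, 197, 170, 154, 181, 152, 121, 136, 142, 141, 141, 142, 142, 142, 142, 142, 142, 142, 142, 143, 143, 143, 143, 143, 143, 143, 143, 143, 144, 144, 145, 134, 133, 138, 145, 98, 35, 42, 44, 45, 41, 40, 39, 40, 41, 40, 41, 41, 40, 40, 41, 40, 40, 40, 41, 41, 40, 41, 41, 40, 41, 41, 41, 41, 42, 41, 41, 41]
```

Request:
{"fn": "carry_out", "kwargs": {"rows": "0.1 0 0 0 0 0 0;-0.3 0 0 0 0 0 0;-0.4 0 0 0 0 0 0;-0.6 0 0 -0.02 0 0 0;-0.6 0 0 -0.03 0 0 0;-0.6 0 0 -0.04 0 0 0;1 0 0 -0.02 0 0 0;1 0 0 0 0 0 0;1 0 0 0 0 0 0"}}

```text
time: 11.05
position: [0.4511, 0.1079, 0.1953]
ee_rot: [[0.105, 0.991, 0.088], [0.758, -0.137, 0.638], [0.644, -0.001, -0.765]]
ft_force: [-0.6, -0.1, -0.2]
gripper_width: 0.295
finger_force: 0.0
```

```bash
python3 -c "
from h import *
im=snap('w11.npz',225)
g=im[:,318:324].mean(1)
"
```

```text
t 11.05 case mm [-108.4    1.5  195.3] tilt 40.1 F case [-0.2  0.5 -0.2] w 0.295 q [-29.   5.  43. 117. -46.  72.  27.]
red rows 314 348 cols 304 338
lum from 225 [95, 95, 95, 95, 96, 94, 91, 83, 62, 35, 67, 82, 96, 101, 100, 100, 100, 99, 96, 87, 205, 230, 225, 231, 180, 99, 81, 94, 96, 96, 91, 96, 206, 188, 174, 208, 230, 235, 225, 190, 150, 139, 169, 211, 223, 226, 226, 162, 87, 81, 94, 86, 51, 30, 32, 39, 70, 84, 88, 93, 96, 95, 167, 196, 183, 168, 183, 191, 188, 201, 212, 219, 220, 220, 220, 220, 220, 220, 220, 220, 220, 220, 220, 220, 220, 220, 220, 222, 234, 165, 66, 67, 69, 59, 52, 53, 51, 49, 50, 50, 50, 50, 50, 50, 50, 50, 51, 50, 50, 51, 48, 40, 38, 39, 39, 39, 39, 38, 39, 39, 40, 39, 39, 34, 69, 85, 86, 93, 97, 97, 97, 99, 94, 88, 99, 101, 101, 102, 103, 105, 107, 108, 110, 112, 113, 111, 110, 107, 110, 113, 113, 114, 116, 116, 95, 85, 87, 87, 85, 83, 81, 82, 83, 84, 85, 84, 84, 84, 83, 79, 91, 87, 115, 120, 112, 108, 104, 101, 79, 93, 106, 105, 109, 110, 118, 68, 14, 46, 77, 120, 134, 135, 139, 146, 150, 154, 162, 168, 172, 163, 155, 147, 143, 144, 144]
```

```bash
python3 -c "
from h import *
levers('w11.npz',314,347,261.5)
f='w11.npz'
for n,v,z in (('lipb',266,140.7),('lipf',272,140.7),('rear',249.5,147.7),('bar',261.5,138)):
  o,d=cr(320,v,f);print(n,(o+d*(z-o[1])/d[1]).round(1))"
```

```text
1.4 [ 1.  -0.5 -0. ] [[-60.5, 135.5]]
1.5 [ 1.4 -0.3 -0.4] [[-60.7, 136.3]]
1.6 [ 2.1  0.4 -0.4] [[-61.0, 137.2]]
1.7 [2.9 1.5 0.2] [[-61.3, 138.1]]
1.8 [4.  3.1 1.2] [[-61.7, 139.1]]
1.9 [5.2 5.1 2.7] [[-62.0, 140.1]]
2.0 [6.7 7.6 4.6] [[-62.4, 141.2]]
2.1 [ 8.2 10.5  6.9] [[-62.7, 142.2]]
2.2 [10.  13.7  9.7] [[-63.1, 143.3]]
2.3 [11.8 17.3 12.9] [[-63.4, 144.3]]
2.4 [13.8 21.1 16.4] [[-63.8, 145.4]]
2.5 [15.9 25.3 20.2] [[-64.1, 146.4]]
2.6 [18.  29.6 24.2] [[-64.4, 147.3]]
2.7 [20.2 34.2 28.5] [[-64.7, 148.2]]
2.8 [22.4 38.9 33.1] [[-65.0, 149.0]]
lipb [-66.3 140.7]
lipf [-70.2 140.7]
rear [-57.8 147.7]
bar [-62.4 138. ]
```

Run:
```python
from h import *
from bench import ctrl
s=ctrl.read_state();p=w2c(s['position'])*1e3;cur=p[[0,2]];tx=np.array([.765,.644]);tz=np.array([.644,-.765])
print('y fix/.8',-p[1]/800*-1,'w',s['gripper_width'])
for i,th in enumerate([1.65,1.65,1.4,1.15,.9,.7,.5,.35,.2,.08,0,-.06]):
    u=np.array([-np.sin(th),-np.cos(th)]);n=np.array([-np.cos(th),np.sin(th)])
    t=np.array([-64,80.])+35*u+(3+11*abs(np.sin(th-np.radians(50)))+(10 if i==0 else 0))*n
    d=t-cur;print(th,t.round(1),'x',round(d@tx/800,4),'z',round(d@tz/800,4));cur=t
```

```text
y fix/.8 0.0024281159496904116 w 0.20660760916993764
1.65 [-97.3 103.4] x -0.0632 z 0.0962
1.65 [-98.   93.5] x -0.0088 z 0.0089
1.4 [-99.9  82.5] x -0.0107 z 0.009
1.15 [-98.4  71.2] x -0.0076 z 0.012
0.9 [-93.5  60.8] x -0.0036 z 0.0139
0.7 [-90.3  56.4] x -0.0005 z 0.0068
0.5 [-86.9  52.6] x 0.0002 z 0.0063
0.35 [-84.  50.] x 0.0007 z 0.0049
0.2 [-80.6  47.7] x 0.0013 z 0.005
0.08 [-77.6  46. ] x 0.0015 z 0.004
0 [-75.4  45. ] x 0.0013 z 0.0027
-0.06 [-73.7  44.4] x 0.0011 z 0.002
```

Request:
{"fn": "carry_out", "kwargs": {"rows": "1 -0.0316 0.001 0.0481 0 0 0;1 -0.0316 0 0.0481 0 0 0;1 0 0 0 0 0 0;1 0 0 0 0 0 0;1 -0.0044 0 0.0045 0 0 0;1 -0.0044 0 0.0044 0 0 0;1 -0.0054 0 0.0045 0 0 0;1 -0.0053 0 0.0045 0 0 0;1 0 0 0 0 0 0"}}

```text
time: 12.0
position: [0.4536, 0.1149, 0.0835]
ee_rot: [[0.106, 0.99, 0.089], [0.758, -0.138, 0.638], [0.644, 0.001, -0.765]]
ft_force: [0.6, 0.8, 1.7]
gripper_width: -0.001
finger_force: 0.6
```

```bash
python3 -c "
from h import *
snap('w12.npz',225)"
```

```text
t 12.0 case mm [-1.011e+02  1.000e-01  8.350e+01] tilt 40.1 F case [ 0.8 -0.5  1.7] w -0.001 q [-25.  18.  41. 123. -59.  66.  44.]
red rows 288 313 cols 291 345
lum from 225 [88, 89, 90, 92, 92, 95, 94, 58, 49, 87, 104, 110, 113, 115, 118, 120, 114, 169, 229, 232, 224, 217, 208, 197, 178, 195, 233, 239, 237, 237, 237, 237, 236, 241, 249, 251, 250, 250, 250, 250, 250, 250, 250, 250, 250, 250, 250, 250, 250, 250, 250, 250, 250, 250, 250, 250, 250, 250, 250, 250, 250, 251, 253, 253, 178, 83, 93, 100, 100, 99, 100, 100, 100, 100, 102, 68, 25, 32, 32, 32, 33, 32, 31, 32, 32, 31, 32, 32, 32, 32, 32, 32, 32, 32, 32, 33, 33, 33, 32, 32, 32, 32, 33, 33, 33, 33, 33, 33, 33, 33, 33, 33, 33, 33, 33, 34, 33, 33, 34, 33, 31, 50, 56, 55, 54, 55, 55, 55, 54, 55, 55, 54, 50, 49, 50, 47, 46, 46, 46, 44, 42, 41, 43, 40, 39, 39, 40, 36, 35, 35, 35, 33, 31, 31, 31, 31, 30, 31, 30, 30, 30, 30, 30, 28, 27, 27, 27, 28, 27, 27, 28, 26, 21, 52, 95, 105, 102, 103, 103, 104, 103, 102, 99, 120, 127, 123, 125, 116, 104, 99, 86, 76, 75, 74, 72, 69, 68, 66, 64, 55, 126, 145, 139, 137, 135]
```

Light contact on the red sleeve, as planned. Next I'll follow the arc.

Request:
{"fn": "carry_out", "kwargs": {"rows": "1 -0.0038 0 0.006 0 0 0;1 -0.0038 0 0.006 0 0 0;1 -0.0018 0 0.007 0 0 0;1 -0.0018 0 0.0069 0 0 0;1 0 0 0 0 0 0"}}

```text
time: 12.55
position: [0.4536, 0.1217, 0.0608]
ee_rot: [[0.106, 0.991, 0.087], [0.759, -0.137, 0.637], [0.643, -0.001, -0.766]]
ft_force: [-0.0, 0.2, 0.1]
gripper_width: 0.001
finger_force: 0.2
```

```bash
python3 -c "
from h import *
from bench import ctrl
show(ctrl.read_state())"
```

```text
t 12.55 case mm [-94.4   1.   60.8] tilt 40.0 F case [0.2 0.1 0.1] w 0.001 q [-25.  21.  40. 124. -62.  65.  46.]
```

```bash
python3 -c "
from h import *
im=snap('w13.npz',225)
c=np.load('w13.npz');m=((im[...,0]>90)&(im[...,1]<45)&(im[...,2]<45)).astype('uint8')
n,l,st,ce=cv2.connectedComponentsWithStats(m);print(st[1:][st[1:,4]>30])
for T in ('top','side'):
  from bench import ctrl
  k=ctrl.read_camera(T);np.savez(T+'13.npz',**k);i=k['image'].astype(int);m=((i[...,0]>130)&(i[...,1]<60)&(i[...,2]<60)).astype('uint8')
  n,l,st,ce=cv2.connectedComponentsWithStats(m);print(T,st[1:][st[1:,4]>5])
f='w13.npz'
for th in np.arange(.1,1.9,.2):
    u=np.array([-np.sin(th),-np.cos(th)]);n=np.array([-np.cos(th),np.sin(th)]);Q=np.array([-64,80.]);
    c_=np.load(f);M=np.linalg.inv(c_['tool_from_camera'])
    def row(p):
        X=c2w([p[0]/1e3,0,p[1]/1e3]);t=c_['rot'].T@(X-c_['pos']);q=M@np.r_[t,1];return round(float(q[1]/q[2]*c_['fy']+c_['cy']))
    print(round(th,1),row(Q+22*u+3*n),row(Q+48*u+3*n))
"
```

```text
t 12.55 case mm [-94.4   1.   60.8] tilt 40.0 F case [0.2 0.1 0.1] w 0.001 q [-25.  21.  40. 124. -62.  65.  46.]
red rows 286 311 cols 292 348
lum from 225 [102, 71, 77, 97, 106, 112, 116, 118, 122, 124, 127, 127, 124, 136, 152, 154, 146, 155, 189, 192, 180, 170, 153, 122, 106, 205, 229, 223, 222, 222, 222, 222, 222, 221, 220, 233, 239, 239, 238, 238, 238, 238, 238, 238, 238, 238, 238, 238, 237, 238, 238, 238, 238, 237, 237, 237, 237, 237, 237, 237, 237, 237, 237, 239, 248, 196, 83, 83, 83, 78, 81, 82, 83, 84, 82, 61, 26, 32, 33, 33, 33, 32, 32, 32, 32, 32, 32, 31, 32, 32, 32, 32, 32, 32, 32, 32, 32, 33, 32, 33, 32, 32, 32, 32, 33, 33, 34, 34, 33, 34, 33, 33, 34, 33, 33, 33, 33, 34, 34, 33, 30, 50, 57, 55, 55, 55, 54, 55, 53, 51, 49, 50, 51, 48, 47, 48, 47, 45, 43, 43, 44, 41, 39, 40, 40, 38, 37, 37, 37, 34, 32, 33, 33, 29, 27, 28, 27, 28, 27, 27, 28, 27, 28, 27, 28, 28, 28, 27, 27, 28, 28, 26, 21, 54, 101, 111, 108, 108, 109, 109, 108, 106, 104, 103, 102, 101, 98, 100, 101, 102, 102, 102, 102, 103, 103, 103, 102, 102, 102, 102, 102, 100, 96, 92, 88]
[[292 286  57  27 843]]
top [[302 210   5  12  26]]
side []
0.1 266 285
0.3 273 301
0.5 280 316
0.7 285 329
0.9 289 341
1.1 291 350
1.3 291 355
1.5 288 356
1.7 284 351
```

```bash
cat >> h.py <<'E'
def row(p,f):
    c_=np.load(f);M=np.linalg.inv(c_['tool_from_camera']);X=c2w([p[0]/1e3,0,p[1]/1e3]);t=c_['rot'].T@(X-c_['pos']);q=M@np.r_[t,1];return round(float(q[1]/q[2]*c_['fy']+c_['cy']),1)
E
python3 - <<'E'
from h import *
for f in ('w12.npz','w13.npz'):
    print(f,{k:row(p,f) for k,p in dict(brow=(-53,164),rear=(-57.5,147.7),seat=(-62.4,138),lipb=(-66.8,140.7),lipf=(-70.3,140.7),lipbot=(-70.3,133),pivot=(-64,80)).items()})
    im=np.load(f)['image'].astype(int)
    for u in (320,309,331,300,340,288,350):print(u,np.round(im[215:262,u-1:u+2].mean(1).mean(1)).astype(int).tolist())
from bench import ctrl
k=ctrl.read_camera('top');i=k['image'];print('top R')
for r in range(198,224,2):print(r,[('%d,%d,%d'%tuple(i[r,c])) for c in range(270,312,3)])
E
```

```text
w12.npz {'brow': 102.4, 'rear': 149.6, 'seat': 178.4, 'lipb': 185.5, 'lipf': 194.6, 'lipbot': 205.4, 'pivot': 243.8}
320 [90, 90, 90, 90, 90, 89, 89, 90, 89, 89, 90, 89, 88, 91, 91, 97, 95, 58, 49, 87, 104, 110, 114, 115, 118, 120, 115, 158, 228, 233, 224, 217, 208, 197, 178, 194, 233, 239, 237, 237, 237, 237, 237, 236, 248, 251, 250]
309 [101, 101, 101, 101, 101, 100, 100, 100, 100, 100, 100, 101, 98, 97, 94, 95, 86, 49, 59, 109, 129, 136, 139, 143, 148, 153, 154, 150, 176, 221, 223, 212, 204, 186, 166, 210, 236, 238, 236, 236, 235, 248, 251, 250, 250, 250, 250]
331 [91, 91, 90, 90, 90, 90, 90, 89, 89, 89, 90, 89, 89, 88, 89, 90, 93, 59, 48, 106, 129, 115, 109, 113, 116, 119, 118, 117, 116, 150, 227, 233, 222, 212, 195, 201, 237, 243, 241, 241, 237, 233, 248, 251, 250, 250, 250]
300 [86, 85, 86, 92, 90, 86, 86, 87, 89, 90, 93, 95, 99, 101, 103, 106, 90, 47, 56, 148, 187, 195, 198, 225, 235, 240, 237, 232, 229, 225, 218, 209, 199, 184, 162, 206, 237, 239, 238, 237, 237, 236, 246, 252, 252, 252, 252]
340 [81, 79, 78, 79, 78, 78, 77, 77, 77, 78, 78, 77, 77, 77, 77, 78, 80, 61, 50, 86, 
[... 4100 characters left out ...]
 '99,104,101', '111,108,108', '155,153,158', '127,126,132', '170,167,174', '167,163,170', '178,57,60', '99,105,107', '99,104,104']
218 ['49,108,77', '49,112,81', '51,113,82', '52,113,82', '51,112,82', '109,111,107', '69,71,72', '81,81,83', '96,95,100', '159,158,163', '169,160,166', '178,37,36', '96,82,83', '67,72,72']
220 ['50,111,78', '52,113,83', '50,113,81', '53,113,82', '51,109,78', '140,133,115', '69,69,66', '46,46,48', '69,66,65', '140,131,111', '136,103,98', '178,21,16', '121,13,11', '21,21,25']
222 ['51,114,82', '49,112,80', '53,115,80', '51,112,80', '56,105,79', '153,142,123', '136,130,109', '104,99,87', '78,73,70', '147,137,117', '139,125,103', '132,96,80', '123,67,53', '75,35,31']
```

Run:
```python
from h import *
for f,a in (('w12.npz',140),('w13.npz',100)):
    im=np.load(f)['image'].astype(int)
    for u in (320,310):print(f,a,u,np.round(im[a:225,u-1:u+2].mean(1).mean(1)).astype(int).tolist())
    # red mask per-row column extents
    m=(im[...,0]>90)&(im[...,1]<45)&(im[...,2]<45)
    print([(r,np.where(m[r])[0].min(),np.where(m[r])[0].max()) for r in range(284,316,2) if m[r].any()])
    print([ (row(np.array([-64,80])+22*np.array([-np.sin(t),-np.cos(t)])+3*np.array([-np.cos(t),np.sin(t)]),f),round(t,2)) for t in np.arange(.6,1.8,.1)])
```

```text
w12.npz 140 320 [94, 93, 102, 119, 122, 113, 161, 222, 244, 246, 245, 246, 244, 239, 201, 131, 113, 118, 118, 116, 117, 116, 115, 113, 113, 113, 114, 114, 115, 114, 113, 112, 113, 111, 98, 190, 224, 235, 242, 245, 249, 250, 251, 246, 236, 226, 212, 187, 147, 118, 238, 249, 244, 244, 244, 246, 242, 232, 171, 119, 117, 117, 111, 110, 110, 111, 112, 112, 109, 106, 95, 89, 90, 90, 90, 90, 90, 90, 90, 90, 89, 89, 90, 89, 89]
w12.npz 140 310 [96, 93, 102, 118, 120, 106, 214, 248, 247, 245, 244, 246, 244, 239, 179, 111, 114, 119, 117, 117, 117, 116, 114, 114, 113, 113, 114, 115, 115, 115, 114, 114, 114, 109, 133, 198, 225, 236, 243, 246, 250, 250, 251, 246, 235, 225, 209, 183, 139, 142, 241, 249, 244, 244, 244, 245, 243, 227, 163, 104, 93, 92, 96, 103, 110, 113, 114, 112, 110, 106, 102, 101, 102, 102, 102, 102, 101, 101, 101, 101, 101, 100, 101, 100, 100]
[(288, np.int64(295), np.int64(341)), (290, np.int64(292), np.int64(344)), (292, np.int64(292), np.int64(345)), (294, np.int64(292), np.int64(345)), (296, np.int64(291), np.int64(345)), (298, np.int64(291), np.int64(345)), (300, np.int64(2
[... 1927 characters left out ...]
.int64(292), np.int64(348)), (296, np.int64(292), np.int64(348)), (298, np.int64(292), np.int64(348)), (300, np.int64(292), np.int64(348)), (302, np.int64(292), np.int64(348)), (304, np.int64(292), np.int64(348)), (306, np.int64(292), np.int64(348)), (308, np.int64(292), np.int64(348)), (310, np.int64(292), np.int64(348)), (312, np.int64(292), np.int64(292))]
[(282.8, np.float64(0.6)), (285.2, np.float64(0.7)), (287.3, np.float64(0.8)), (288.9, np.float64(0.9)), (290.1, np.float64(1.0)), (290.9, np.float64(1.1)), (291.1, np.float64(1.2)), (290.8, np.float64(1.3)), (289.9, np.float64(1.4)), (288.5, np.float64(1.5)), (286.5, np.float64(1.6)), (283.9, np.float64(1.7)), (280.8, np.float64(1.8))]
```

Request:
{"fn": "carry_out", "kwargs": {"rows": "1 -0.0005 0 0.0068 0 0 0;1 0.0002 0 0.0063 0 0 0;1 0 0 0 0 0 0"}}

```text
time: 13.05
position: [0.455, 0.1284, 0.0532]
ee_rot: [[0.106, 0.99, 0.088], [0.758, -0.138, 0.637], [0.643, -0.0, -0.766]]
ft_force: [-0.4, 0.6, -0.8]
gripper_width: -0.0
finger_force: 0.0
```

Request:
{"fn": "carry_out", "kwargs": {"rows": "1 0.0007 0 0.0049 0 0 0;1 0.0013 0 0.005 0 0 0;1 0 0 0 0 0 0"}}

```text
time: 13.35
position: [0.4557, 0.1348, 0.0482]
ee_rot: [[0.105, 0.991, 0.088], [0.758, -0.137, 0.637], [0.643, -0.001, -0.766]]
ft_force: [-0.0, 0.4, 0.3]
gripper_width: 0.003
finger_force: 0.0
```

```bash
python3 -c "
from h import *
im=snap('w14.npz',225)
print(np.round(im[60:225,318:323].mean(1).mean(1)).astype(int).tolist())
print({k:row(p,'w14.npz') for k,p in dict(rear=(-57.5,147.7),lipb=(-66.8,140.7),lipf=(-70.3,140.7),rear0=(-58,141.5),lipb0=(-67.5,134.5)).items()})
Q=np.array([-64,80.])
for t in np.arange(0,1.6,.2):
  u=np.array([-np.sin(t),-np.cos(t)]);n=np.array([-np.cos(t),np.sin(t)]);print(round(t,1),row(Q+22*u+3*n,'w14.npz'))"
```

```text
t 13.35 case mm [-81.2   0.7  48.2] tilt 40.0 F case [0.4 0.1 0.3] w 0.003 q [-25.  22.  38. 124. -64.  64.  47.]
red rows 285 311 cols 291 349
lum from 225 [101, 99, 92, 89, 90, 90, 90, 90, 90, 89, 91, 95, 95, 97, 98, 103, 68, 36, 40, 36, 71, 91, 97, 101, 108, 114, 118, 120, 123, 127, 130, 134, 134, 147, 149, 146, 141, 129, 194, 206, 189, 176, 163, 154, 132, 95, 99, 105, 124, 150, 154, 153, 152, 153, 151, 152, 152, 151, 151, 151, 151, 151, 151, 151, 150, 149, 152, 161, 156, 119, 72, 62, 61, 62, 57, 47, 29, 33, 33, 33, 34, 32, 31, 32, 32, 32, 32, 32, 32, 32, 32, 32, 32, 32, 33, 33, 32, 32, 32, 33, 33, 33, 33, 33, 33, 33, 34, 33, 33, 34, 34, 33, 33, 33, 33, 34, 34, 34, 34, 33, 31, 50, 57, 55, 54, 54, 54, 55, 51, 48, 50, 45, 43, 44, 44, 42, 40, 40, 41, 38, 37, 36, 37, 38, 34, 33, 33, 34, 33, 33, 32, 32, 32, 32, 32, 32, 30, 27, 28, 28, 28, 28, 27, 28, 27, 27, 27, 28, 28, 28, 27, 26, 22, 50, 92, 101, 99, 100, 101, 101, 102, 103, 104, 105, 105, 107, 106, 105, 105, 104, 103, 102, 102, 102, 102, 102, 103, 103, 104, 104, 105, 106, 106, 106, 107]
[116, 115, 115, 115, 116, 116, 116, 116, 115, 
[... 171 characters left out ...]
94, 92, 92, 92, 92, 93, 95, 94, 95, 95, 94, 93, 93, 93, 92, 93, 93, 93, 93, 93, 90, 101, 119, 124, 123, 122, 119, 126, 203, 230, 228, 226, 224, 242, 247, 246, 245, 240, 235, 197, 132, 100, 103, 108, 110, 110, 109, 109, 108, 108, 107, 107, 107, 107, 106, 107, 108, 108, 108, 108, 107, 107, 106, 106, 107, 106, 96, 143, 243, 251, 237, 214, 222, 236, 242, 245, 248, 250, 251, 251, 251, 248, 241, 233, 226, 218, 203, 184, 157, 113, 185, 246, 248, 244, 245, 245, 245, 246, 246, 245, 240, 234, 201, 141, 100, 93, 95, 93, 90, 90, 93, 92, 92, 93, 96]
{'rear': 127.7, 'lipb': 182.1, 'lipf': 195.8, 'rear0': 147.3, 'lipb0': 198.1}
0.0 281.5
0.2 290.5
0.4 298.8
0.6 305.9
0.8 311.6
1.0 315.5
1.2 317.4
1.4 316.9
```

Request:
{"fn": "carry_out", "kwargs": {"rows": "1 0.0015 0 0.004 0 0 0;1 0.0013 0 0.0027 0 0 0;1 0.0011 0 0.002 0 0 0;1 0 0 0 0 0 0"}}

```text
time: 13.8
position: [0.4567, 0.1414, 0.0452]
ee_rot: [[0.105, 0.991, 0.088], [0.758, -0.137, 0.637], [0.643, -0.0, -0.765]]
ft_force: [-0.1, -0.3, -0.2]
gripper_width: 0.001
finger_force: 0.0
```

```bash
python3 -c "
from h import *
im=snap('w15.npz',260)
print(np.round(im[100:225,318:323].mean(1).mean(1)).astype(int).tolist())
Q=np.array([-64,80.])
for t in np.arange(0,.7,.1):
  u=np.array([-np.sin(t),-np.cos(t)]);n=np.array([-np.cos(t),np.sin(t)]);print(round(t,1),row(Q+22*u+3*n,'w15.npz'))"
```

```text
t 13.8 case mm [-74.5   0.6  45.2] tilt 40.0 F case [-0.3  0.1 -0.2] w 0.001 q [-26.  23.  38. 124. -65.  63.  47.]
red rows 285 305 cols 291 349
lum from 260 [92, 98, 104, 106, 109, 113, 116, 119, 123, 125, 128, 130, 132, 130, 129, 142, 142, 132, 169, 199, 196, 187, 172, 152, 130, 103, 92, 92, 93, 93, 93, 93, 94, 88, 78, 47, 43, 44, 44, 40, 34, 27, 29, 29, 28, 29, 32, 33, 32, 33, 32, 32, 32, 32, 33, 32, 33, 32, 33, 32, 33, 33, 33, 33, 33, 33, 33, 33, 33, 34, 34, 34, 33, 34, 34, 33, 34, 34, 33, 33, 33, 34, 34, 34, 34, 31, 51, 57, 56, 55, 56, 56, 53, 51, 51, 52, 49, 49, 49, 49, 47, 45, 45, 44, 46, 43, 41, 41, 42, 40, 39, 35, 33, 30, 29, 29, 28, 27, 28, 28, 28, 28, 28, 28, 28, 28, 28, 28, 27, 28, 28, 27, 27, 28, 28, 28, 27, 21, 53, 98, 107, 105, 104, 103, 101, 100, 98, 97, 95, 94, 94, 95, 96, 97, 97, 98, 99, 100, 101, 102, 103, 104, 104, 105, 107, 106, 106, 105, 105, 104]
[39, 35, 33, 23, 84, 99, 95, 95, 95, 95, 96, 94, 93, 91, 90, 91, 92, 93, 94, 95, 94, 94, 94, 93, 92, 93, 94, 95, 96, 96, 95, 95, 94, 94, 94, 94, 93, 94, 94, 94, 95, 94, 91, 108, 123, 125, 123, 124, 124, 123, 119, 127, 202, 231, 229, 227, 226, 225, 242, 247, 247, 245, 239, 233, 203, 154, 108, 92, 95, 94, 94, 99, 104, 107, 109, 109, 109, 109, 108, 108, 108, 109, 109, 110, 110, 110, 109, 107, 108, 109, 109, 102, 115, 232, 250, 246, 248, 220, 209, 228, 238, 243, 246, 248, 250, 251, 251, 251, 250, 245, 238, 232, 225, 215, 199, 181, 154, 108, 183, 242, 246, 245, 245, 246, 246]
0.0 294.8
0.1 299.6
0.2 304.4
0.3 308.9
0.4 313.2
0.5 317.2
0.6 320.9
```

Request:
{"fn": "carry_out", "kwargs": {"rows": "1 0.0015 0 0.0012 0 0 0;1 0.0015 0 0.0012 0 0 0;1 0 0 0 0 0 0"}}

```text
time: 14.15
position: [0.4573, 0.1428, 0.0452]
ee_rot: [[0.107, 0.99, 0.09], [0.759, -0.14, 0.636], [0.642, 0.0, -0.766]]
ft_force: [-2.6, -6.1, 2.1]
gripper_width: 0.0
finger_force: 3.1
```

Request:
{"fn": "carry_out", "kwargs": {"rows": "1 0.0015 0 0.0012 0 0 0;1 0 0 0 0 0 0;1 -0.006 0 -0.01 0 0 0;1 0 0 -0.04 0 0 0;1 0 0 -0.05 0 0 0;1 0 0 -0.05 0 0 0;1 0 0 0 0 0 0"}}

```text
time: 14.85
position: [0.4488, 0.0612, 0.138]
ee_rot: [[0.105, 0.99, 0.098], [0.758, -0.143, 0.636], [0.643, 0.007, -0.765]]
ft_force: [0.0, 0.3, -0.6]
gripper_width: -0.002
finger_force: 0.0
```

```bash
python3 -c "
from h import *
f='w16.npz';im=snap(f,200)
Q=np.array([-64,80.])
for t in (0,.1,.2,.4,.6):
  u=np.array([-np.sin(t),-np.cos(t)]);n=np.array([-np.cos(t),np.sin(t)]);print(t,row(Q+22*u+3*n,f),row(Q+48*u+3*n,f))
print({k:row(p,f) for k,p in dict(rear=(-57.5,147.7),lipb=(-66.8,140.7),lipf=(-70.3,140.7),rear0=(-58,141.5),lipb0=(-67.5,134.5),lipf0=(-71,134.5)).items()})"
```

```text
t 14.85 case mm [-154.9   -2.7  138. ] tilt 40.0 F case [ 0.3  0.  -0.6] w -0.002 q [-23.  13.  45. 119. -51.  73.  40.]
red rows 212 218 cols 298 330
lum from 200 [160, 196, 190, 172, 151, 123, 86, 76, 82, 82, 82, 81, 81, 83, 86, 89, 94, 92, 52, 36, 39, 36, 36, 38, 38, 37, 36, 37, 35, 33, 75, 95, 98, 97, 97, 98, 98, 99, 100, 97, 88, 147, 178, 183, 176, 179, 182, 180, 179, 175, 190, 196, 195, 195, 194, 192, 190, 187, 190, 194, 197, 200, 200, 199, 199, 198, 195, 190, 185, 182, 183, 186, 188, 192, 195, 198, 202, 204, 203, 201, 199, 196, 193, 189, 186, 182, 183, 187, 191, 195, 198, 200, 203, 205, 205, 201, 196, 192, 195, 173, 90, 15, 26, 29, 29, 29, 28, 28, 27, 28, 28, 28, 28, 28, 28, 28, 28, 28, 28, 29, 29, 29, 28, 28, 28, 29, 28, 29, 28, 29, 30, 29, 29, 29, 29, 29, 29, 29, 29, 30, 29, 30, 30, 29, 30, 27, 44, 50, 49, 48, 49, 49, 49, 47, 46, 47, 48, 42, 38, 39, 39, 36, 35, 35, 36, 34, 32, 33, 33, 31, 30, 30, 30, 28, 27, 27, 27, 27, 26, 26, 26, 26, 25, 26, 26, 25, 26, 26, 25, 24, 23, 24, 23, 24, 24, 24, 23, 19, 44, 81, 90, 88, 88, 90, 90, 88, 87, 86, 85, 83, 82, 85, 90, 89, 90, 91, 96, 96, 94, 93, 98, 97, 96, 115, 117, 112, 104, 104, 108, 110]
0 217.7 231.5
0.1 220.1 236.7
0.2 222.3 241.7
0.4 226.3 250.8
0.6 229.3 258.5
{'rear': 126.7, 'lipb': 149.8, 'lipf': 155.3, 'rear0': 135.2, 'lipb0': 157.8, 'lipf0': 163.2}
```

```bash
python3 -c "
from h import *
im=np.load('w16.npz')['image'].astype(int);print(np.round(im[110:205,312:317].mean(1).mean(1)).astype(int).tolist())
m=(im[...,0]>60)&(im[...,1]<.45*im[...,0])&(im[...,2]<.45*im[...,0]);y,x=np.where(m[180:280,290:340]);print(y.min()+180,y.max()+180)"
```

```text
[30, 46, 79, 88, 83, 81, 83, 84, 84, 83, 83, 85, 85, 84, 83, 83, 84, 80, 102, 102, 168, 210, 220, 236, 238, 172, 96, 85, 92, 96, 97, 97, 97, 97, 98, 97, 96, 94, 81, 182, 222, 231, 241, 244, 238, 221, 189, 146, 217, 237, 234, 235, 217, 137, 92, 95, 93, 93, 88, 85, 88, 72, 76, 82, 82, 81, 82, 81, 81, 81, 81, 81, 81, 81, 80, 80, 81, 82, 81, 84, 84, 84, 79, 89, 98, 105, 111, 116, 117, 151, 151, 169, 179, 168, 144]
212 229
```

```bash
python3 -c "
from bench import ctrl
print(ctrl.finish_job())"
```

```text
the job is handed in; nothing more can be done
None
```

I handed the job in after about 15 s of robot time: the last wrist image shows the lid down, the bail bar in the keeper and the lever closed flat, with the tool clear. The hand-in gave no verdict, and I didn't image the jar, dish and stones again afterwards.

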